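# Click the removable handle onto the skillet and draw it onto the cooking zone

### The job

The skillet on the portable induction hob has had its removable handle taken off, and the steel stub for it sits a little loose and askew in its fork. Pick up the handle, feel for the stub and slide the socket gently onto it until it is fully home and the brass spring button pops up through the hole, without shoving the skillet out of its place meanwhile; then draw the skillet by its locked handle, flat on the glass, until it stands centred in the white ring, and let go. Do not touch the skillet itself and do not disturb the other things.

Things in the scene. Friction and masses are not known exactly. Their poses are not given: they have to be found in the camera images.
- pan: Blue enamelled cast-iron skillet, cream inside, about 2 kg, loose on the hob: 170 mm across the rim, 132 mm across the base, 46 mm high. Origin: centre of its underside; z up. A fork on its own -x side, roughly towards the robot, carries a level steel stub for the handle; a small loop is on the other side (+x). A level push or pull of only 9 to 15 N makes the pan skid on the glass.
- stub_pin (a point): Upright pin in the fork, 96 mm from the pan's centre along the pan's -x and 29 mm above its underside, on the stub's axis; axes as the pan's (not the stub's). The stub, 22 wide and 12 mm high, runs from here along the pan's -x and ends 62 mm from the pin; its last 5 mm taper by 0.5 mm a side (1 mm above and below). Round the pin it has a knuckle of 14 mm radius, 20 mm high, where a handle's mouth stops when home.
- fork (a point): Middle of the fork between pin and pan, 84 mm from the pan's centre. The stub has play in the fork: it may stand askew by up to 0.12 rad to either side of the pan's -x (tip up to 7 mm off), held by slight friction (0.02 N m); this is not measured: find it by feel, or look. Pushed on its end off centre it swings to its stop. Socket and stub fit with 1 mm to spare a side; more than about 1.5 mm off, the socket meets the tip and stops.
- button (a joint): Spring button in m: 0 = fully up (a round brass pin 9 mm across, 5 mm proud of the stub's top face, 44 mm from the pin of the fork), 0.005 = flush. The socket's sloping lip presses it down (about 3 to 6 N along the stub) as it slides on; it springs up only under the socket's hole, when the mouth is within about 1.5 mm of the knuckle, and then locks the handle.
- handle: Loose pan handle, 163 mm long, 0.18 kg, with a small wire loop of 18 mm more at the tail. Black grip 24 mm wide, 22 mm high and 106 mm long, then a copper band, a grey collar and the steel socket. Origin: under its middle, on its underside, 11 mm below its axis; x along the handle towards the open mouth, z out of its top side (with the round hole and raised lip). It lies on its underside.
- handle_center (a point): Place to grip the handle: on the axis of its black grip, 11 mm above its underside, 14 mm behind its centre of mass; axes as the handle's. The grip reaches from 40 mm ahead of this point to 66 mm behind it.
- handle_mouth (a point): Centre of the open mouth of the handle's socket, on the axis, 97 mm from handle_center along the handle's +x; axes as the handle's. The socket is a flat steel tube, 29 by 19 mm outside, 24 by 14 mm inside, 50 mm deep, with a lip over the mouth that slopes up to 15 mm above the axis. An 11 mm round hole in its top wall is 30 mm behind the mouth.
- zone (a point): Centre of the white ring (190 mm across) printed on the black glass of the portable induction hob, at glass height, 40 mm above the worktop. The hob, 290 deep and 230 wide, is fixed where it stands; its touch keys are along its front edge.
- mug: Green and white mug, 90 mm across, 107 mm high, on the right; a bystander. Origin: centre of its underside.
- jar: Small glass jar with a red lid, 58 mm across, 86 mm high, at the back behind the dish rack; a bystander. Origin: centre of its underside.
- lemon: Lemon, 71 x 53 x 51 mm, behind the dish rack; a bystander. Origin at its underside.

How it is judged:
By the outcome, as a careful person would: the job done as asked, in the order asked, and still so for the second after the job is handed in, with the robot touching nothing.
It also fails if it takes over 72 s, if anything falls off the work surface, if the arm or the gripper's body presses on something with over 40 N, if the wrist force passes 120 N, or if a joint passes its speed limit or range.

### The arm

A 6-joint arm with a two-finger parallel gripper is mounted at the origin on a cart in front of the work surface, level with it; the furniture and walls round the work are solid. World frame = base frame: x ahead of the robot, y to its left, z up, the work surface at z = 0. Lengths are in mm, angles in rad, forces in N, time in s.
With the tool pointing down it reaches from about 275 to 1000 mm from the base axis. Payload 8.4 kg.
Tool frame: the origin (TCP) lies on the centre line of the jaws, within the pads' length; the fingertips stand 22 mm ahead of it and the grasp point (between the pads) lies 3 mm ahead of it; z points along the fingers, y is the direction in which the jaws open and shut (so a half turn about z gives the same grasp; the last joint's range is limited). The gripper opens to 85 mm and grips with 20 to 120 N. Pads are 22 mm wide; open, the fingers measure 114 mm over their backs; the gripper's body (76 mm by 85 mm) begins 54 mm behind the grasp point. The pads swing forward as they close: fully open they stand 13 mm farther back than shut.
Start: joints at [-1.302, 0.353, 1.633, -0, 1.155, -0.002], TCP at [167.187, -602.226, 227.081] pointing down, gripper open.
Joint ranges: [-2.63, 2.63], [-0.92, 2.1], [0.06, 2.66], [-1.3, 4.44], [0, 2.69], [-3.02, 3.02]. Speed limits (rad/s): [2.22, 2.22, 2.79, 3.14, 3.14, 3.14].

### API

Orientations are given as [roll, pitch, yaw] about the fixed x, y, z axes, in that order (R = Rz(yaw) Ry(pitch) Rx(roll)).
In Python, from rig import r gives the robot as it stands.
- The arm moves only by the tool carry_out, never from a script. Its argument "rows" is text: rows parted by semicolons, each of 5 numbers parted by spaces: the opening, from 0 (shut) to 1 (fully open), then the shift along the tool's x, y, z in units of 30 mm (1.0 is 30 mm), then the turn about the tool's z in units of 8 degrees (1.0 is 8 degrees). A call has 1 to 12 rows; each row shifts and turns the commanded pose from where the row before left it, along the tool's axes as they then stand; what a row does not reach is not made up. A row lasts 1/8 s, in which the tool goes at most 62.5 mm and 10.7 degrees, less where a joint would pass 70% of its speed; a pose out of reach is approached as far as the arm can. A call is refused whole if a number of a shift passes 1 or a number of a turn 1, either way. A call with a gripper value outside its range is refused whole. The fingers move at their own pace and stop on an object; "newtons" is the grip in N (left out, the last holds). Time passes only in rows, so rows that do not move let the fingers close. It gives the time, the measured TCP pose, the force and the opening at its end, in the units of the state.
- r.sense(): the state, without advancing time (a new reading comes with each control period).
- r.grab_frame(name): name is "side" or "top" or "wrist"; returns the picture (420x560x3 uint8, blue, green, red); there is no depth.
- r.get_calibration(name): a dict with "intrinsics" (3x3 intrinsics, pixels), "position" and "rotation" of the camera in the world. Camera axes: x right, y up, looking along -z (the intrinsics and any distortion apply to the point x, -y, -z); pixel columns grow to the right and rows downward; lengths in mm; the calibration is good to about 2 mm. A picture is of the moment at which its call begins: read the wrist's pose just before it. get_calibration takes no time and is no camera call; for the wrist camera it gives the pose at the moment of the call.
- r.sign_off(): hands the job in, once; it reports no verdict.
The state is a dict: "clock": time; "qpos": joint angles; "qvel": joint speeds; "joint_efforts": joint torques, N m; "eef_pos": TCP position; "tcp_rot": TCP orientation; "contact_force": force on the tool from outside, world axes, zero at the start; "wrist_torque": the same for the moment, N m; "opening": opening from 0.0 (shut) to 1.0 (fully open).
Only numpy, scipy, OpenCV 4.12 (cv2) and the standard library are available. Lean on these libraries where they do the work, as an engineer would, in place of code of your own. Each camera call takes 0.05 s, during which the arm holds its last target.

## Working session

There is one attempt and no reset: what is moved stays moved. The work goes in short steps, Python scripts to look and compute and a tool call to move; the robot and the scene stay as the last step left them, time stands still between calls to the robot, and variables do not carry over. Pictures are saved under pics/ and viewed, and the job is handed in when it is done.

Besides the shell and the picture viewer there is one more tool, called after "Emit:" as name(argument=value, ...) on one line, values as JSON. carry_out: Moves the arm, as the interface text tells. Its arguments: {"type":"object","properties":{"rows":{"type":"string"},"newtons":{"type":"number"}},"required":["rows"]}

```bash
ls; mkdir -p pics; python3 - <<'E'
from rig import r
import cv2
print(r.sense())
for n in("side","top","wrist"):
    c=r.get_calibration(n);print(n,c)
    cv2.imwrite(f"pics/{n}0.png",r.grab_frame(n))
E
```

```text
pics
{'clock': 0.0, 'qpos': array([-1.30240271e+00,  3.53681151e-01,  1.63415441e+00,  3.41900936e-05,
        1.15520233e+00, -2.42247404e-03]), 'qvel': array([-0.00085711, -0.00030782, -0.00111602, -0.00043059, -0.00073219,
        0.00044532]), 'joint_efforts': array([ 1.07389205e-03, -6.05252910e+01, -3.42060721e+01, -1.54683603e-04,
        9.35397518e-03,  4.59419323e-05]), 'eef_pos': array([ 167.06374226, -601.74199971,  226.33240515]), 'tcp_rot': array([-3.14014750e+00, -3.47606839e-05,  2.70802244e-01]), 'contact_force': array([-0.37120512, -0.16820862, -0.20410678]), 'wrist_torque': array([-0.0040097 , -0.01577167, -0.01264223]), 'opening': 1.000693176359899}
side {'intrinsics': array([[505.48943046,   0.        , 284.16101032],
       [  0.        , 505.48943046, 209.29640192],
       [  0.        ,   0.        ,   1.        ]]), 'position': array([-37.94456328, 891.79421154, 870.23875989]), 'rotation': array([ 0.96670106,  0.01565495, -2.61838447])}
top {'intrinsics': array([[403.23809642,   0.        , 277.49963422],
       [  0.        , 403.23809642, 207.36529944],
       [  0.        ,   0.        ,   1.        ]]), 'position': array([ 377.17434732,  -79.88420553, 1289.70044387]), 'rotation': array([ 0.14929555, -0.00872599, -1.56329026])}
wrist {'intrinsics': array([[335.26457641,   0.        , 275.52069762],
       [  0.        , 335.26457641, 215.72743623],
       [  0.        ,   0.        ,   1.        ]]), 'position': array([ 240.73919067, -583.7075662 ,  373.00155117]), 'rotation': array([-0.30478661,  0.0016893 , -1.29990794])}
```

View pics/top0.png

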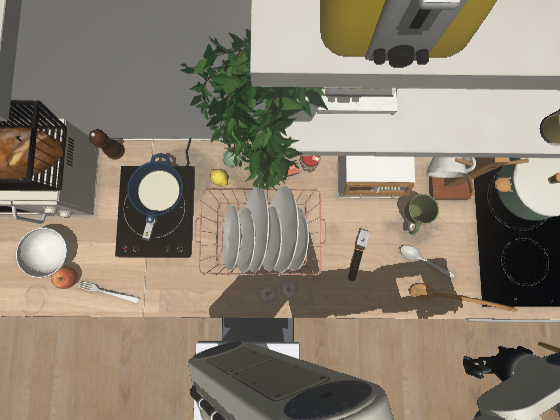

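View pics/side0.png

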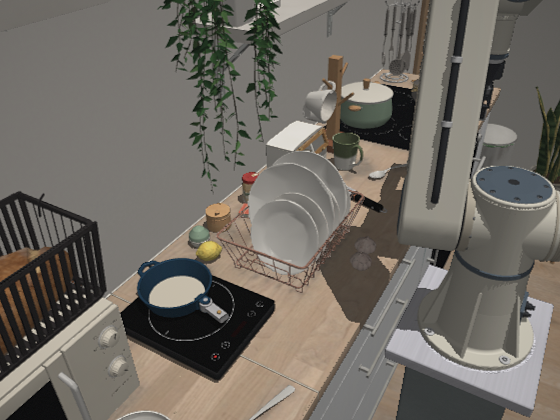

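View pics/wrist0.png

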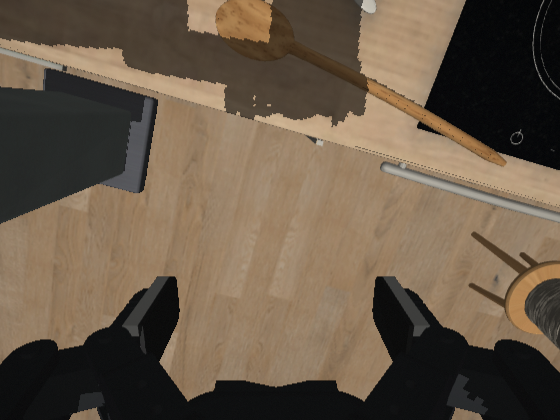

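The top view shows the pan at about (158,190) on the hob, with the stub pointing down to (148,235). The handle is at (357,255) with its mouth end up, and the mug is at (420,212). Next I'll measure.

```bash
cat > h.py <<'E'
import numpy as np, cv2
from scipy.spatial.transform import Rotation as Ro
def rot(a): return Ro.from_euler('xyz',a).as_matrix()
def ray(c,uv):
    K=c['intrinsics'];d=np.array([(uv[0]-K[0,2])/K[0,0],-(uv[1]-K[1,2])/K[1,1],-1.]);return c['position'],rot(c['rotation'])@d
def onz(c,uv,z):
    p,d=ray(c,uv);return p+d*(z-p[2])/d[2]
def proj(c,P):
    q=rot(c['rotation']).T@(np.array(P,float)-c['position']);K=c['intrinsics']
    return np.array([K[0,2]+K[0,0]*q[0]/-q[2],K[1,2]+K[1,1]*q[1]/q[2]])
def tri(cs,uvs):
    A=np.zeros((3,3));b=np.zeros(3)
    for c,u in zip(cs,uvs):
        p,d=ray(c,u);d/=np.linalg.norm(d);M=np.eye(3)-np.outer(d,d);A+=M;b+=M@p
    return np.linalg.solve(A,b)
def crop(img,x,y,w,h,s,fn):
    cv2.imwrite(fn,cv2.resize(img[y:y+h,x:x+w],None,fx=s,fy=s,interpolation=cv2.INTER_CUBIC))
E
python3 - <<'E'
from h import *
from rig import r
t=cv2.imread('pics/top0.png');s=cv2.imread('pics/side0.png')
ct=r.get_calibration('top');cs=r.get_calibration('side')
print('handle mouth',onz(ct,(362,232),15),'tail',onz(ct,(352,278),11))
print('hob corners',[onz(ct,u,40).round() for u in((120,167),(195,167),(190,257),(116,257))])
crop(t,110,140,100,125,5,'pics/tpan.png')
crop(t,330,215,60,75,8,'pics/thandle.png')
crop(s,110,240,180,140,4,'pics/span.png')
E
```

```text
handle mouth [ 492.30175441 -358.32744198   15.        ] tail [ 348.11849264 -324.42664947   11.        ]
hob corners [array([690., 411.,  40.]), array([693., 174.,  40.]), array([409., 178.,  40.]), array([407., 405.,  40.])]
```

View pics/tpan.png

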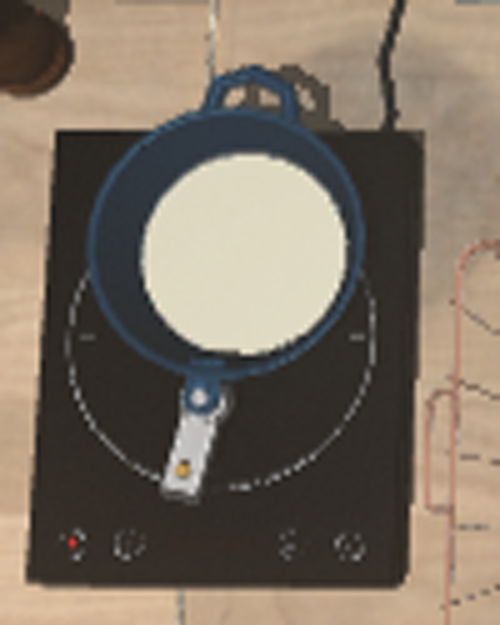

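View pics/thandle.png

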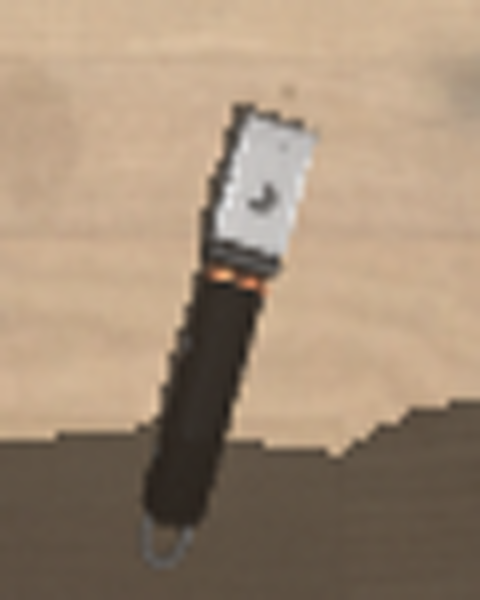

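View pics/span.png

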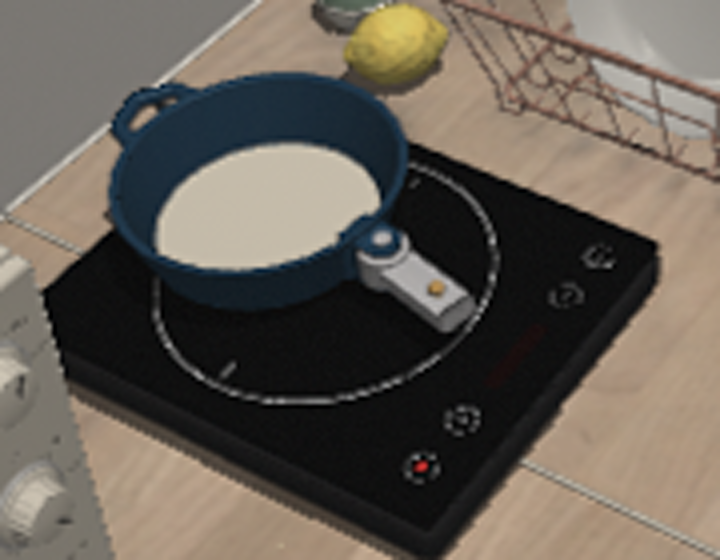

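```bash
cat > m.py <<'E'
from h import *
from scipy.optimize import least_squares
def circ(P,R=None):
    P=np.array(P)[:,:2];c0=P.mean(0)
    for _ in range(4):
        f=(lambda q:np.hypot(*(P-q[:2]).T)-(R if R else q[2]))
        q=least_squares(f,[*c0]+([] if R else [90]),loss='soft_l1',f_scale=1.5).x
        e=f(q);P=P[abs(e)<max(2.5,2*np.median(abs(e)))];c0=q[:2]
    return q,len(P),np.abs(f(q)[abs(f(q))<4]).mean()
def ring(t,c,box):
    x0,y0,x1,y1=box;out=[]
    for v in range(y0,y1):
        for u in range(x0,x1):
            b,g,rr=map(int,t[v,u])
            if min(b,g,rr)>75 and max(b,g,rr)-min(b,g,rr)<30: out.append(onz(c,(u,v),40))
    return np.array(out)
E
python3 - <<'E'
from m import *
from rig import r
ct=r.get_calibration('top');cs=r.get_calibration('side')
t=cv2.imread('pics/top0.png');s=cv2.imread('pics/side0.png')
# ring
P=ring(t,ct,(121,195,193,241))
C=np.array([545,290]);d=np.hypot(*(P[:,:2]-C).T);print(len(P))
for C in [np.array([545,290])]:
    Q=P[(d>82)&(d<108)];print('ring top',circ(Q),circ(Q,95))
P=ring(s,cs,(140,275,240,345));d=np.hypot(*(P[:,:2]-C).T);Q=P[(d>82)&(d<108)];print('ring side',circ(Q),circ(Q,95))
# pan rim
hsv=cv2.cvtColor(t,cv2.COLOR_BGR2HSV)
for n,im,c,box in(('top',t,ct,(122,150,190,225)),('side',s,cs,(130,250,216,330))):
    hsv=cv2.cvtColor(im,cv2.COLOR_BGR2HSV);m=cv2.inRange(hsv,(95,90,40),(125,255,255))
    k=np.zeros_like(m);x0,y0,x1,y1=box;k[y0:y1,x0:x1]=m[y0:y1,x0:x1]
    cn,_=cv2.findContours(k,cv2.RETR_EXTERNAL,cv2.CHAIN_APPROX_NONE);cn=max(cn,key=len)[:,0]
    P=np.array([onz(c,u,86) for u in cn]);print(n,len(P),'rim',circ(P),circ(P,85))
    hsv=cv2.inRange(im,(140,170,170),(240,245,245));k[:]=0;k[y0:y1,x0:x1]=hsv[y0:y1,x0:x1]
    cn,_=cv2.findContours(k,cv2.RETR_EXTERNAL,cv2.CHAIN_APPROX_NONE);cn=max(cn,key=len)[:,0]
    P=np.array([onz(c,u,45) for u in cn]);print(n,len(P),'cream',circ(P))
o=np.array([110,140]);q=lambda x,y:(o[0]+(x-2)/5,o[1]+(y-2)/5)
o2=np.array([110,240]);w=lambda x,y:(o2[0]+(x-1.5)/4,o2[1]+(y-1.5)/4)
for n,a,b in(('pin',q(200,397),w(381,239)),('button',q(183,469),w(436,288)),('tip top mid',q(181,489),w(457,313))):
    print(n,tri([ct,cs],[a,b]),onz(ct,a,79),onz(cs,b,79))
h=lambda x,y:(330+(x-3.5)/8,215+(y-3.5)/8)
for n,a,z in(('mouth lip',h(278,115),26),('hole',h(265,197),20.5),('band',h(237,278),22),('gripend',h(177,522),18)): print(n,onz(ct,a,z))
E
```

```text
655
ring top (array([562.33643261, 297.13142907,  94.78808382]), 52, np.float64(0.6557607845382412)) (array([561.9277203 , 297.14378582]), 50, np.float64(0.7219259334778622))
ring side (array([553.44978094, 295.8054198 ,  90.82626458]), 333, np.float64(1.9523893216581774)) (array([548.51565756, 294.87915647]), 390, np.float64(2.0028659932988258))
top 206 rim (array([614.45316387, 283.72270804,  81.38999657]), 175, np.float64(0.7308270850909782)) (array([612.05266569, 280.01886354]), 108, np.float64(0.9929826089611767))
top 110 cream (array([615.49189264, 284.34741136,  61.69919617]), 110, np.float64(0.7211183585147551))
side 218 rim (array([613.93186842, 284.82341597,  82.48264483]), 153, np.float64(0.8081247280710564)) (array([615.32731776, 284.32919272]), 151, np.float64(2.0046006648852788))
side 123 cream (array([625.63606969, 275.90241653,  49.69347846]), 58, np.float64(1.045382717387033))
pin [520.09256082 294.64267532  84.71342921] [520.49215856 296.24551886  79.        ] [524.47647031 290.38901001  79.        ]
button [477.08610209 304.48157843  77.66496171] [476.94697089 304.04064745  79.        ] [476.25170875 305.48080988  79.        ]
tip top mid [464.33137532 307.19904285  68.07881561] [464.94735219 304.56559233  79.        ] [455.92388043 314.67769097  79.        ]
mouth lip [ 501.0371414  -363.45144203   26.        ]
hole [ 469.12000415 -358.75827573   20.5       ]
band [ 437.1840519  -346.67222903   22.        ]
gripend [ 342.71498006 -322.00322296   18.        ]
```

```bash
cat >> h.py <<'E'
def plan(p,yaw,tgt,tyaw):
    d=np.array(tgt,float)-p;c,s=np.cos(tyaw),np.sin(tyaw)
    return np.array([d[0]*c+d[1]*s,d[0]*s-d[1]*c,-d[2]])/30,-(tyaw-yaw)/np.radians(8)
E
python3 - <<'E'
from h import *
from rig import r
s=r.sense();print(plan(s['eef_pos'],s['tcp_rot'][2],(370,-332,200),-0.256))
ct=r.get_calibration('top');cs=r.get_calibration('side')
for n,a,b in(('plate top back',(286,188),(312,153)),('p2',(257,190),(350,195))):print(n,tri([ct,cs],[a,b]))
for x in(450,500,550):
  for z in (200,250,300): print(x,z,proj(ct,(x,0,z)),proj(cs,(x,0,z)))
E
```

```text
(array([  4.26530332, -10.41503337,   0.88437805]), np.float64(3.7730071100541607))
plate top back [ 535.82889412 -127.88047323  253.24433607]
p2 [467.98758671 -62.17891149 211.2958673 ]
450 200 [244.56629661 240.49408425] [298.04232314 198.48753495]
450 250 [243.16755635 239.18347484] [298.04109363 180.7291088 ]
450 300 [241.6289494  237.74181138] [298.03980393 162.1012804 ]
500 200 [244.92819562 222.06540864] [280.12282317 193.10325525]
500 250 [243.55651647 219.89285443] [279.70086729 175.52597074]
500 300 [242.04870085 217.50467848] [279.25862003 157.10341438]
550 200 [245.28521084 203.88542619] [262.79969867 187.89816874]
550 250 [243.9399812  200.87477972] [261.98510614 170.49999399]
550 300 [242.46222976 197.56754725] [261.13202341 152.27974075]
```

Emit:
carry_out(rows="1 0 0 0 1;1 0 0 0 1;1 0 0 0 1;1 0 0 0 0.77;1 0.9 -0.85 0 0;1 0.9 -0.85 0 0;1 0.9 -0.85 0 0")

```text
clock: 1.02
eef_pos: [265.6, -548.0, 226.8]
tcp_rot: [-3.141, 0.0, -0.256]
contact_force: [0.5, -0.5, -0.2]
opening: 1.001
```

Emit:
carry_out(rows="1 0.2 -0.98 0.2 0;1 0.2 -0.98 0.2 0;1 0.2 -0.98 0.2 0;1 0.2 -0.98 0.2 0;1 0.2 -0.98 0.2 0;1 0.2 -0.98 0 0;1 0.2 -0.98 0 0;1 0.2 -0.98 0 0;1 0 0 0 0;1 0 0 0 0")

```text
clock: 2.28
eef_pos: [370.7, -333.6, 197.1]
tcp_rot: [3.141, 0.0, -0.255]
contact_force: [-0.3, 0.2, -0.4]
opening: 0.999
```

```bash
python3 - <<'E'
from h import *
from rig import r
c=r.get_calibration('wrist');im=r.grab_frame('wrist');cv2.imwrite('pics/w1.png',im);print(r.sense()['eef_pos'],c['position'],c['rotation'])
for p in((406,-340,22),(500,-363,20)):print(proj(c,p))
E
```

```text
[ 370.6173268  -333.86164151  197.07735992] [ 444.68570408 -355.08735282  343.66800658] [-3.04907276e-01 -2.62064657e-04 -1.82574181e+00]
[270.34513107 155.62133089]
[268.19966517  43.39741708]
```

View pics/w1.png

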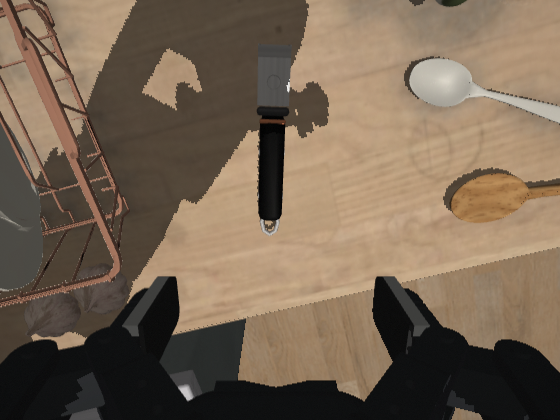

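The wrist view shows the handle near-vertical: lip at (275,47), hole (274,82), band (272,121), grip end (269,218).

```bash
python3 - <<'E'
from h import *
from rig import r
c=r.get_calibration('wrist');ct=r.get_calibration('top')
im=cv2.imread('pics/w1.png')
m=cv2.inRange(im,(0,0,0),(45,45,45))[120:222,245:300]
rows=[]
for v in range(8,95,4):
    xs=np.where(m[v])[0];rows.append((v+120,245+xs.mean(),xs.max()-xs.min()+1))
rows=np.array(rows);print(rows[::4])
P=np.array([onz(c,(u,v),14)[:2] for v,u,_ in rows]);f=np.polyfit(P[:,0],P[:,1],1);print('slope',f[0],np.arctan(f[0]),'y at 406',np.polyval(f,406))
for n,a,z in(('lip',(275,47),26),('hole',(274,82),20.5),('band',(272,121.),22),('gripend',(269,219),11),('loop',(269,234),11)):print(n,onz(c,a,z))
h=lambda x,y:(330+(x-3.5)/8,215+(y-3.5)/8)
print(tri([c,ct],[(275,47),h(278,115)]),tri([c,ct],[(269,219),h(177,522)]))
E
```

```text
[[128.  272.   25. ]
 [144.  271.5  24. ]
 [160.  270.5  24. ]
 [176.  270.5  24. ]
 [192.  270.   23. ]
 [208.  270.   23. ]]
slope -0.2947521880137959 -0.28663536152896435 y at 406 -340.95923932611396
lip [ 494.67110398 -368.09379974   26.        ]
hole [ 468.25533276 -360.24199317   20.5       ]
band [ 436.16126382 -349.90419415   22.        ]
gripend [ 341.49938076 -321.49696619   11.        ]
loop [ 325.37236626 -317.18161668   11.        ]
[ 502.11607727 -370.13303202   -7.23757859] [ 342.85256377 -322.1883085    16.02193761]
```

```bash
python3 - <<'E'
from h import *
from rig import r
s=r.sense();print(plan(s['eef_pos'],s['tcp_rot'][2],(404.3,-340.8,25.5),-0.287))
E
```

```text
(array([ 1.14230164, -0.09600673,  5.71924533]), np.float64(0.22410782867900642))
```

Emit:
carry_out(rows="0.9 0.57 -0.05 0.72 0.22;0.8 0.57 -0.05 1 0;0.7 0 0 1 0;0.7 0 0 1 0;0.7 0 0 0.8 0;0.7 0 0 0.7 0;0.7 0 0 0.5 0;0.7 0 0 0 0;0.7 0 0 0 0", newtons=20)

```text
clock: 3.45
eef_pos: [404.8, -340.1, 26.0]
tcp_rot: [3.141, -0.001, -0.287]
contact_force: [-0.9, -0.8, -0.9]
opening: 0.699
```

```bash
python3 - <<'E'
from h import *
from rig import r
c=r.get_calibration('wrist');im=r.grab_frame('wrist');cv2.imwrite('pics/w2.png',im);print(r.sense()['eef_pos'],r.sense()['tcp_rot'])
E
```

```text
[ 404.98860017 -340.0557269    26.22821511] [ 3.14109546e+00 -1.13344900e-03 -2.86494461e-01]
```

View pics/w2.png

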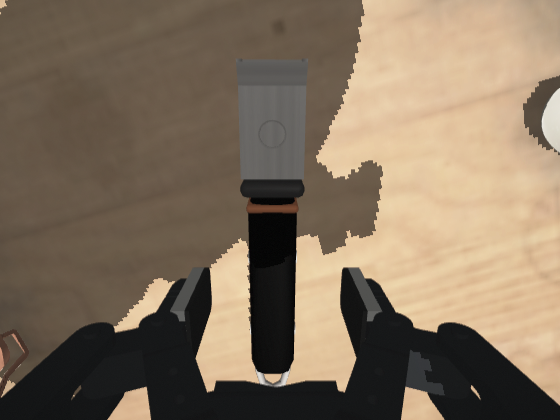

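The handle is centred between the fingers (lip at (272,60), grip at x≈272). I'll close and lift.

Emit:
carry_out(rows="0.1 0 0 0 0;0.1 0 0 0 0;0.1 0 0 0 0;0.1 0 0 0 0;0.1 0 0 0 0;0.1 0 0 0 0;0.1 0 0 0 0;0.1 0 0 0 0", newtons=70)

```text
clock: 4.5
eef_pos: [404.5, -339.5, 25.5]
tcp_rot: [-3.142, 0.0, -0.286]
contact_force: [0.1, -0.4, 0.5]
opening: 0.101
```

Emit:
carry_out(rows="0.1 0 0 -0.3 0;0.1 0 0 -0.8 0;0.1 0 0 -1 0;0.1 0 0 -1 0;0.1 0 0 -1 0;0.1 -0.5 0 -1 0;0.1 -0.5 0 -1 0;0.1 0 0 -1 0;0.1 0 0 -1 0;0.1 0 0 -1 0;0.1 0 0 -1 0;0.1 0 0 0 0")

```text
clock: 6.0
eef_pos: [376.5, -331.7, 331.4]
tcp_rot: [3.14, -0.004, -0.286]
contact_force: [0.1, 0.3, 0.5]
opening: 0.099
```

```bash
python3 - <<'E'
from h import *
from rig import r
c=r.get_calibration('wrist');im=r.grab_frame('wrist');cv2.imwrite('pics/w3.png',im)
s=r.sense();print(s['eef_pos'],s['tcp_rot'],s['contact_force'],s['wrist_torque'],s['opening'])
E
```

```text
[ 375.96325672 -331.20751758  329.71130706] [ 3.14059117e+00 -2.14940742e-03 -2.86294834e-01] [-0.03453702  0.56186606 -0.01455478] [0.06365728 0.00768286 0.01308331] 0.10171196016422386
```

View pics/w3.png

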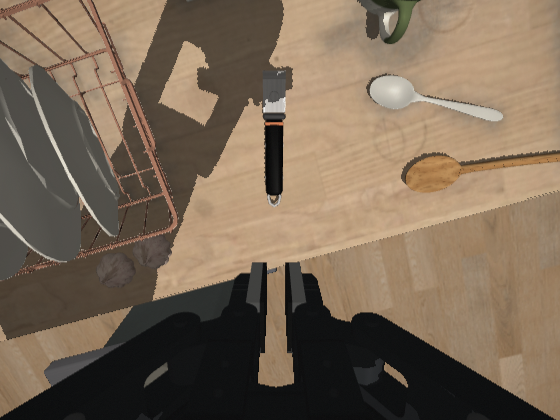

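The fingers closed to 0.10 (about 8.5 mm) and the handle is still on the table, so the grasp missed. I'll check where the handle is now and the finger height.

```bash
python3 - <<'E'
from h import *
from rig import r
c=r.get_calibration('wrist');ct=r.get_calibration('top')
im=cv2.imread('pics/w3.png');crop(im,200,50,160,240,2.5,'pics/w3c.png')
for n,a,z in(('lip',(274,70),26),('band',(273.5,122),22),('gripend',(274.5,195),11)):print(n,onz(c,a,z))
t=r.grab_frame('top');crop(t,320,205,80,85,7,'pics/t3.png')
# tip predicted pixels now and in w2 pose
R=rot(r.sense()['tcp_rot']);p=r.sense()['eef_pos']
for dz in(-10,0,10,22):
  print(dz,[proj(c,p+R@np.array([0,y,dz])) for y in(-4,4,-30,30)])
E
```

```text
lip [ 495.89964985 -367.09782315   26.        ]
band [ 436.43288413 -348.81389693   22.        ]
gripend [ 339.50194319 -321.53000235   11.        ]
-10 [array([261.6410418, 286.4499028]), array([278.98969651, 286.44453102]), array([205.24816144, 286.4673641 ]), array([335.36307477, 286.42707576])]
0 [array([262.43186318, 276.24075064]), array([278.77179478, 276.23608246]), array([209.31843413, 276.25592469]), array([331.86792366, 276.22091335])]
10 [array([263.13577388, 267.15357662]), array([278.57783942, 267.14949408]), array([212.94133426, 267.16684691]), array([328.7568279 , 267.13622788])]
22 [array([263.88466935, 257.48566938]), array([278.37148808, 257.48216789]), array([216.79570828, 257.49705087]), array([325.44685048, 257.47078969])]
```

View pics/w3c.png

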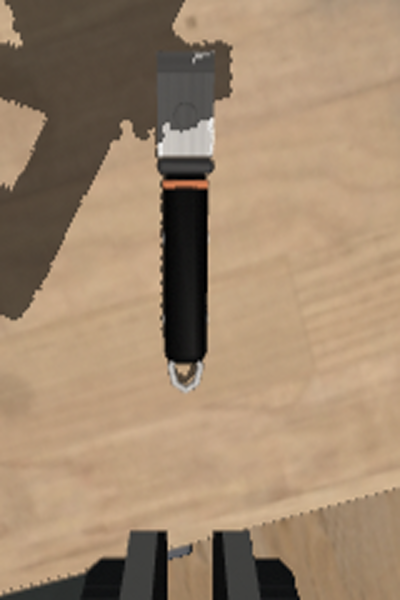

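View pics/t3.png

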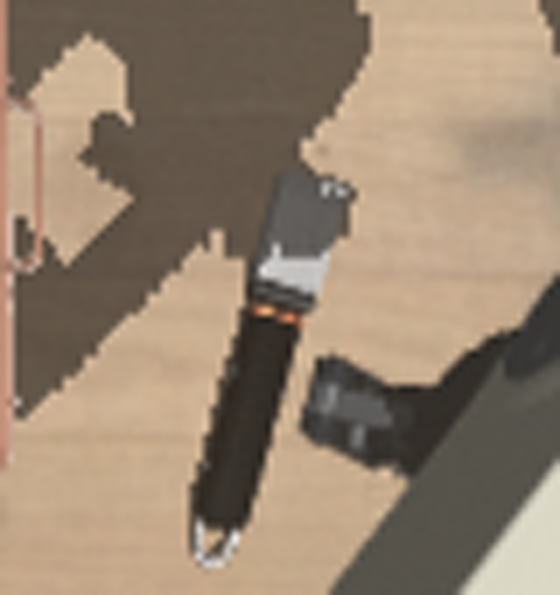

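```bash
python3 - <<'E'
from h import *
from rig import r
c=r.get_calibration('wrist');ct=r.get_calibration('top');cs=r.get_calibration('side')
R=rot(r.sense()['tcp_rot']);p=r.sense()['eef_pos']
for x in(11,0,-11):
 for dz in(-20,-10,0,10,22):
  print(x,dz,*[proj(c,p+R@np.array([x,y,dz])).round(1) for y in(-4.25,4.25)])
im=r.grab_frame('wrist');crop(im,210,240,130,150,5,'pics/w4c.png')
s=r.grab_frame('side');cv2.imwrite('pics/s4.png',s)
for dz in(0,22):print('side',proj(cs,p+R@np.array([0,0,dz])),'top',proj(ct,p+R@np.array([0,0,dz])))
E
```

```text
11 -20 [260.2 275.3] [280.5 275.3]
11 -10 [261.2 264.8] [280.2 264.8]
11 0 [262.  255.6] [279.9 255.6]
11 10 [262.8 247.4] [279.6 247.4]
11 22 [263.6 238.7] [279.4 238.7]
0 -20 [260.6 298.4] [280.4 298.4]
0 -10 [261.5 286.7] [280.1 286.7]
0 0 [262.3 276.4] [279.8 276.4]
0 10 [263.  267.2] [279.6 267.2]
0 22 [263.8 257.4] [279.3 257.4]
-11 -20 [260.9 320.5] [280.2 320.5]
-11 -10 [261.8 307.7] [280.  307.7]
-11 0 [262.6 296.3] [279.7 296.3]
-11 10 [263.3 286.2] [279.5 286.2]
-11 22 [264.  275.5] [279.2 275.5]
side [382.17203087 105.56296062] top [380.22590329 269.52713295]
side [381.39791776 113.24648939] top [377.85344143 269.4910009 ]
```

View pics/w4c.png

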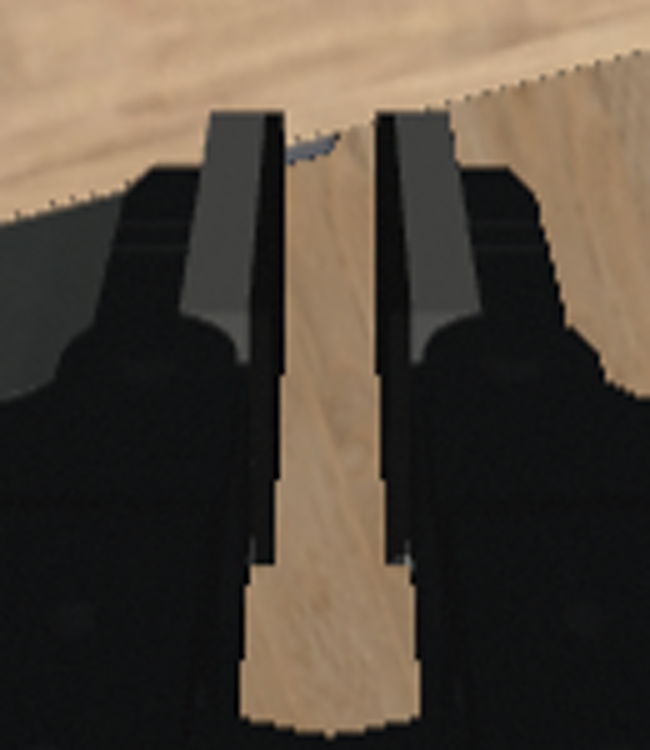

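View pics/s4.png

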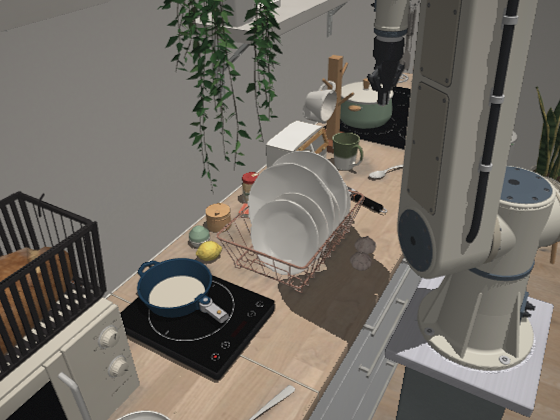

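```bash
python3 - <<'E'
from h import *
from rig import r
cs=r.get_calibration('side');ct=r.get_calibration('top')
t=r.grab_frame('top');s=r.grab_frame('side')
q=r.sense();R=rot(q['tcp_rot']);p=q['eef_pos'];print(p,q['tcp_rot'],q['qpos'])
def mark(im,c,pts,col):
    for a in pts:
        u=proj(c,p+R@np.array(a,float));cv2.circle(im,tuple(np.round(u*8).astype(int)),4,col,-1,shift=3) if 0 else cv2.drawMarker(im,tuple(np.round(u*S-np.array(o)*S).astype(int)),col,0,12,1)
S=6
o=(330,40);im=cv2.resize(s[o[1]:o[1]+90,o[0]:o[0]+110],None,fx=S,fy=S);mark(im,cs,[(0,0,0),(0,0,22)],(0,0,255));cv2.imwrite('pics/s5.png',im)
o=(330,220);im=cv2.resize(t[o[1]:o[1]+90,o[0]:o[0]+110],None,fx=S,fy=S);mark(im,ct,[(0,0,0),(0,0,22)],(0,0,255));cv2.imwrite('pics/t5.png',im)
E
```

```text
[ 375.34958754 -330.66743471  327.52568502] [-3.14082014e+00  1.59529039e-03 -2.86308310e-01] [-7.25208283e-01  6.91923677e-02  1.76746139e+00  2.21571174e-05
  1.30671126e+00  1.13189117e+00]
```

View pics/s5.png

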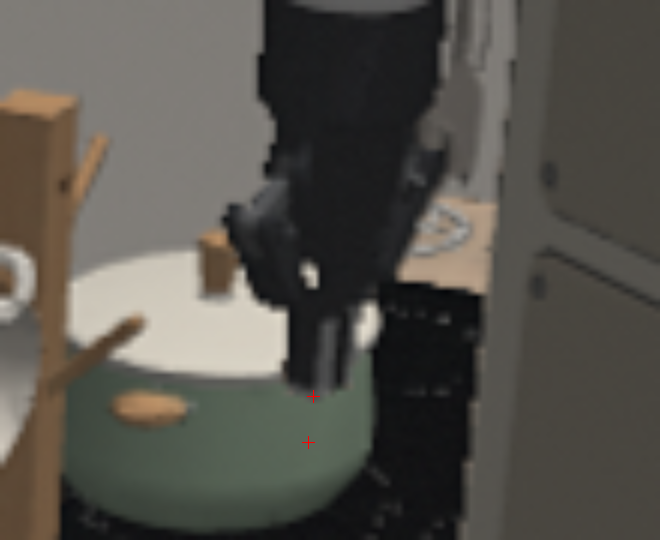

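View pics/t5.png

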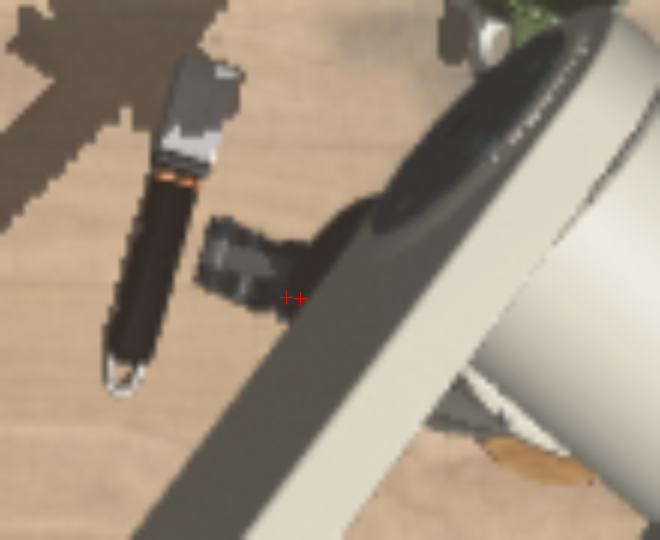

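The side view puts the fingertips level with the reported TCP rather than 22 mm ahead of it. That explains why the jaws closed above the 22 mm handle. I'll go back, descend lower, and check the force and pictures on the way.

Emit:
carry_out(rows="0.45 0.5 0 1 0;0.45 0.5 0 1 0;0.45 0 0 1 0;0.45 0 0 1 0;0.45 0 0 1 0;0.45 0 0 1 0;0.45 0 0 1 0;0.45 0 0 1 0;0.45 0 0 1 0;0.45 0 0 0.6 0;0.45 0 0 0.5 0;0.45 0 0 0.2 0")

```text
clock: 7.8
eef_pos: [404.1, -339.2, 18.5]
tcp_rot: [-3.141, 0.001, -0.286]
contact_force: [-0.3, -0.5, 0.3]
opening: 0.451
```

```bash
python3 - <<'E'
from h import *
from rig import r
cs=r.get_calibration('side')
w=r.grab_frame('wrist');s=r.grab_frame('side');cv2.imwrite('pics/w6.png',w)
q=r.sense();p=q['eef_pos'];print(p,q['contact_force'],q['opening'])
u=proj(cs,p);print(u)
o=(320,160);S=6;im=cv2.resize(s[o[1]:o[1]+90,o[0]:o[0]+110],None,fx=S,fy=S);cv2.drawMarker(im,tuple(np.round((u-o)*S).astype(int)),(0,0,255),0,12,1);cv2.imwrite('pics/s6.png',im)
E
```

```text
[ 404.33075063 -339.35601313   19.02142646] [ 0.30729957  0.64792313 -0.24685353] 0.44721510302813094
[364.64340703 198.21013172]
```

View pics/w6.png

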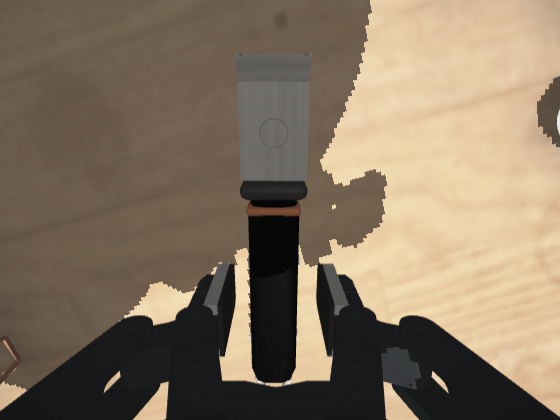

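View pics/s6.png

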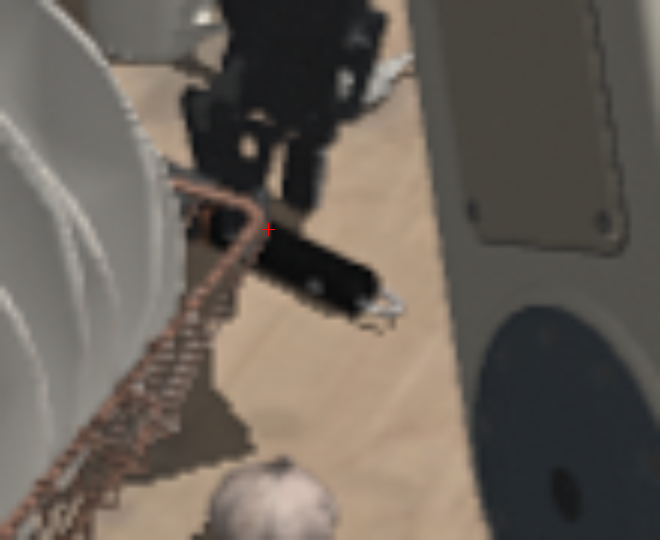

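Emit:
carry_out(rows="0.45 0 0 0.2 0;0.45 0 0 0.13 0;0.45 0 0 0.1 0;0.45 0 0 0.07 0;0.45 0 0 0 0;0.45 0 0 0 0")

```text
clock: 8.65
eef_pos: [404.6, -339.6, 4.5]
tcp_rot: [3.142, -0.0, -0.286]
contact_force: [-0.1, 0.0, -0.5]
opening: 0.455
```

Emit:
carry_out(rows="0.15 0 0 0 0;0.15 0 0 0 0;0.15 0 0 0 0;0.15 0 0 0 0;0.15 0 0 0 0", newtons=70)

```text
clock: 9.28
eef_pos: [404.7, -339.6, 4.9]
tcp_rot: [3.141, -0.0, -0.286]
contact_force: [0.3, 0.6, 5.4]
opening: 0.259
```

Emit:
carry_out(rows="0.15 0 0 -0.3 0;0.15 0 0 -0.6 0;0.15 0 0 -1 0;0.15 0 0 -1 0;0.15 0 0 -1 0;0.15 0 0 0 0;0.15 0 0 0 0")

```text
clock: 10.15
eef_pos: [404.2, -339.3, 121.4]
tcp_rot: [-3.142, 0.0, -0.286]
contact_force: [-0.2, 0.9, -2.8]
opening: 0.256
```

```bash
python3 - <<'E'
from h import *
from rig import r
w=r.grab_frame('wrist');cv2.imwrite('pics/w7.png',w)
q=r.sense();p=q['eef_pos'];print(p,q['contact_force'],q['wrist_torque'],q['opening'])
E
```

```text
[ 403.92881473 -339.01489449  120.79261761] [-0.08632908  0.70107719 -1.95683857] [0.01240424 0.01029552 0.00094596] 0.2619072688385715
```

View pics/w7.png

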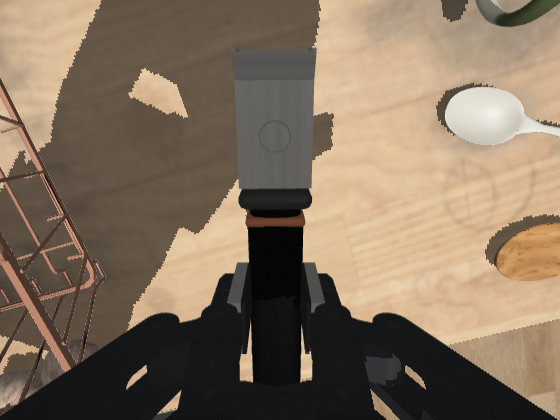

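The handle is held square, with the lip centre at (275,50) and parallel to the tool x. I'll lift over the dish rack and carry it across.

Emit:
carry_out(rows="0.15 0 0 -1 0;0.15 0 0 -1 -0.43;0.15 0 0 -1 0;0.15 0 0 -1 0;0.15 0 0 -1 0;0.15 0 0 -1 0;0.15 -0.3 -0.4 -1 0;0.15 -0.33 -0.9 0 0;0.15 -0.33 -0.95 0 0;0.15 -0.33 -0.95 0 0;0.15 -0.33 -0.95 0 0;0.15 -0.33 -0.95 0 0")

```text
clock: 11.7
eef_pos: [381.2, -176.2, 330.2]
tcp_rot: [-3.141, 0.002, -0.227]
contact_force: [-0.2, -0.1, -2.6]
opening: 0.258
```

Emit:
carry_out(rows="0.15 -0.33 -0.95 0 0;0.15 -0.33 -0.95 0 0;0.15 -0.33 -0.95 0 0;0.15 -0.33 -0.95 0 0;0.15 -0.33 -0.95 0 0;0.15 -0.33 -0.95 0 0;0.15 -0.33 -0.95 0 0;0.15 -0.33 -0.95 0 0;0.15 -0.33 -0.95 0 0;0.15 -0.33 -0.95 0 0;0.15 -0.33 -0.95 0 0;0.15 -0.33 -0.95 0 0")

```text
clock: 13.2
eef_pos: [342.1, 183.4, 330.3]
tcp_rot: [3.14, 0.002, -0.226]
contact_force: [0.9, -0.8, -2.0]
opening: 0.26
```

Emit:
carry_out(rows="0.15 -0.33 -0.95 0 0;0.15 -0.33 -0.95 0 0;0.15 -0.33 -0.95 0 0;0.15 -0.33 -0.95 0 0;0.15 0 0 0 0;0.15 0 0 0 0")

```text
clock: 13.95
eef_pos: [329.4, 302.0, 330.5]
tcp_rot: [3.14, 0.001, -0.226]
contact_force: [-0.4, -0.8, -2.6]
opening: 0.258
```

```bash
python3 - <<'E'
from h import *
from rig import r
c=r.get_calibration('wrist');w=r.grab_frame('wrist');cv2.imwrite('pics/w8.png',w)
q=r.sense();p=q['eef_pos'];print(q['clock'],p,q['tcp_rot'],q['contact_force'],q['opening'])
print(plan(p,q['tcp_rot'][2],(326,339.6,100),-0.226),c)
E
```

```text
14.0 [329.57523243 301.77556535 330.73985537] [ 3.13999345e+00  7.89953261e-04 -2.26454789e-01] [-0.78562396  0.24841862 -1.59327454] 0.25560377353382246
(array([-0.3986685 , -1.2020479 ,  7.69132851]), np.float64(-0.0032571875857070726)) {'intrinsics': array([[335.26457641,   0.        , 275.52069762],
       [  0.        , 335.26457641, 215.72743623],
       [  0.        ,   0.        ,   1.        ]]), 'position': array([404.12274908, 282.88167166, 476.95649183]), 'rotation': array([-0.30600326, -0.00197816, -1.796495  ])}
```

View pics/w8.png

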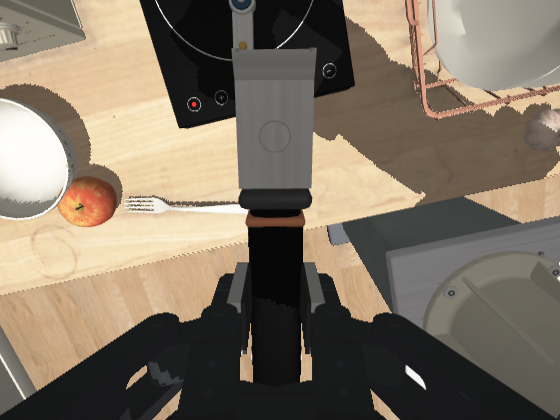

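The stub runs from the fork at (242,5) to the button at (243,45), nearly parallel to the handle. I'll descend and shift sideways.

Emit:
carry_out(rows="0.15 -0.2 -0.6 0.5 0;0.15 -0.2 -0.6 1 0;0.15 -0.2 0 1 0;0.15 -0.2 0 1 0;0.15 0 0 1 0;0.15 0 0 1 0;0.15 0 0 1 0;0.15 0 0 0.7 0;0.15 0 0 0 0;0.15 0 0 0 0")

```text
clock: 15.25
eef_pos: [314.7, 343.4, 115.8]
tcp_rot: [-3.141, -0.0, -0.227]
contact_force: [0.2, 0.2, -1.2]
opening: 0.258
```

```bash
python3 - <<'E'
from h import *
from rig import r
c=r.get_calibration('wrist');w=r.grab_frame('wrist');cv2.imwrite('pics/w9.png',w);crop(w,180,0,200,150,4,'pics/w9c.png')
t=r.grab_frame('top');s=r.grab_frame('side');crop(s,170,270,120,100,6,'pics/s9.png')
q=r.sense();p=q['eef_pos'];print(q['clock'],p,q['tcp_rot'],q['contact_force'],q['opening'])
E
```

```text
15.4 [314.99349215 343.63526721 116.37531928] [-3.13999776e+00 -8.95455581e-04 -2.26419367e-01] [-0.84917848 -0.45974272 -2.64412911] 0.2616162623708922
```

View pics/w9.png

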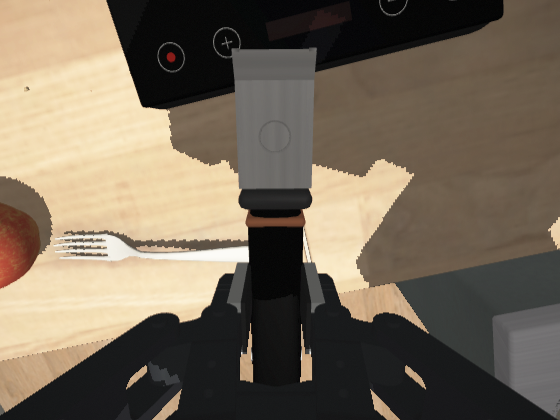

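View pics/s9.png

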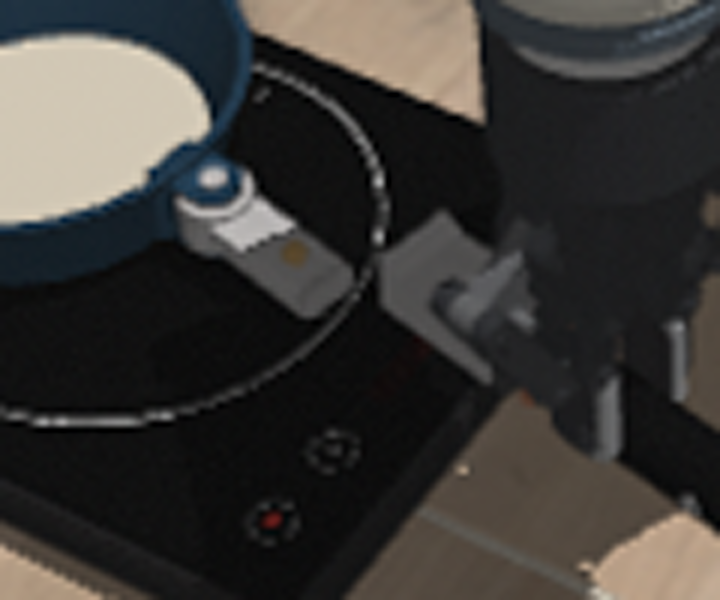

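```bash
python3 - <<'E'
from h import *
w=cv2.imread('pics/w8.png');crop(w,205,0,130,95,6,'pics/w8c.png')
E
```

```text
(no output)
```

View pics/w8c.png

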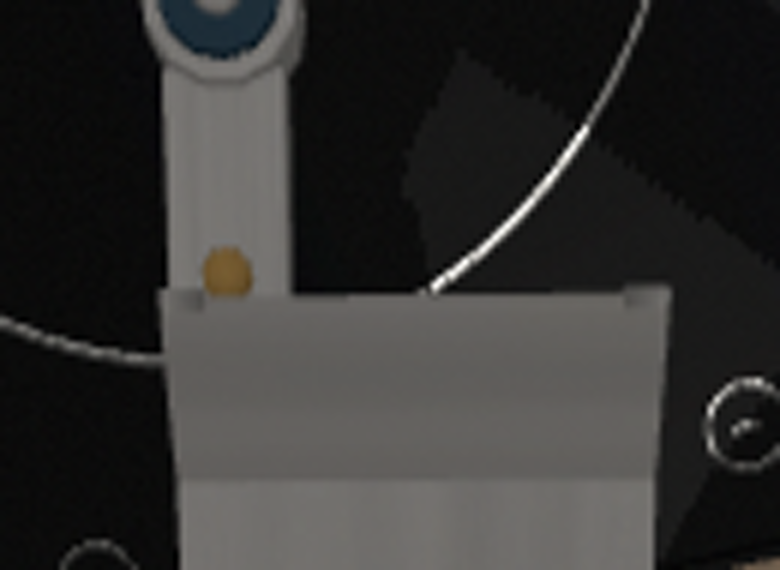

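```bash
python3 - <<'E'
from h import *
c={'intrinsics':np.array([[335.26457641,0,275.52069762],[0,335.26457641,215.72743623],[0,0,1]]),'position':np.array([404.12274908,282.88167166,476.95649183]),'rotation':np.array([-0.30600326,-0.00197816,-1.796495])}
p=np.array([329.575,301.776,330.74]);R=rot([3.13999,0.00079,-0.22645])
f=lambda x,y:(205+(x-2.5)/6,(y-2.5)/6)
T=lambda P:R.T@(P-p)
A=onz(c,f(226,100),75);B=onz(c,f(231.5,285),75);bt=onz(c,f(228,272),80);pin=onz(c,f(221,-2),85)
for n,P in(('A',A),('B',B),('button',bt),('fork',pin)):print(n,P.round(1),T(P).round(2))
d=A-B;print('stub yaw',np.arctan2(d[1],d[0]),'width',(onz(c,f(289,100),75)-onz(c,f(163,100),75)))
az=p[2]+6
L1=onz(c,f(415,290),az+15);L2=onz(c,f(416.5,480),az+11)
print('lip',T(L1),T(L2))
band=onz(c,(275.5,219),az+11);print('band',T(band),'hole',T(onz(c,(275,136),az+9.5)))
print('lip w',T(onz(c,f(670,290),az+15))-T(onz(c,f(160,290),az+15)))
E
```

```text
A [503.8 295.3  75. ] [171.47 -33.22 255.55]
B [475.  301.8  75. ] [141.94 -33.08 255.58]
button [476.3 301.6  80. ] [143.23 -33.21 250.57]
fork [516.3 291.9  85. ] [184.39 -32.75 245.54]
stub yaw -0.2219171431377747 width [ -4.96215535 -21.65729699   0.        ]
lip [ 96.8291247    1.34215006 -21.07437764] [ 87.19764146   1.40496241 -17.06666171]
band [ 34.6589747    1.98074169 -17.02423332] hole [ 67.37624095   1.7671297  -15.55041995]
lip w [ 0.03066246 28.74659555  0.04604665]
```

Emit:
carry_out(rows="0.15 0 0.1 0.4 0;0.15 0 0 0.6 0;0.15 0 0 0.5 0;0.15 0.2 0 0.27 0;0.15 0.4 0 0 0;0.15 0.4 0 0 0;0.15 0.33 0 0 0;0.15 0 0 0 0;0.15 0 0 0 0")

```text
clock: 16.52
eef_pos: [352.6, 331.0, 62.5]
tcp_rot: [3.142, 0.0, -0.227]
contact_force: [0.0, 0.1, -1.4]
opening: 0.259
```

```bash
cat > look.py <<'E'
from h import *
from rig import r
import sys
n=sys.argv[1]
c=r.get_calibration('wrist');w=r.grab_frame('wrist');cv2.imwrite(f'pics/w{n}.png',w);crop(w,205,0,130,95,6,f'pics/w{n}c.png')
s=r.grab_frame('side');cv2.imwrite(f'pics/sd{n}.png',s);crop(s,160,260,130,100,6,f'pics/s{n}.png')
q=r.sense();print(q['clock'],q['eef_pos'],q['tcp_rot'],q['contact_force'],q['wrist_torque'],q['opening']);print(dict(c))
E
python3 look.py 10
```

```text
16.625 [352.41763779 331.16487295  62.43083913] [ 3.14152840e+00  1.24759535e-04 -2.26182784e-01] [-0.4854057  -0.08237354 -2.34516318] [0.03197196 0.01036323 0.03047575] 0.2589637828815043
{'intrinsics': array([[335.26457641,   0.        , 275.52069762],
       [  0.        , 335.26457641, 215.72743623],
       [  0.        ,   0.        ,   1.        ]]), 'position': array([427.09911979, 311.64632209, 209.03646603]), 'rotation': array([-3.05050950e-01,  7.67174192e-05, -1.79738652e+00])}
```

View pics/w10c.png

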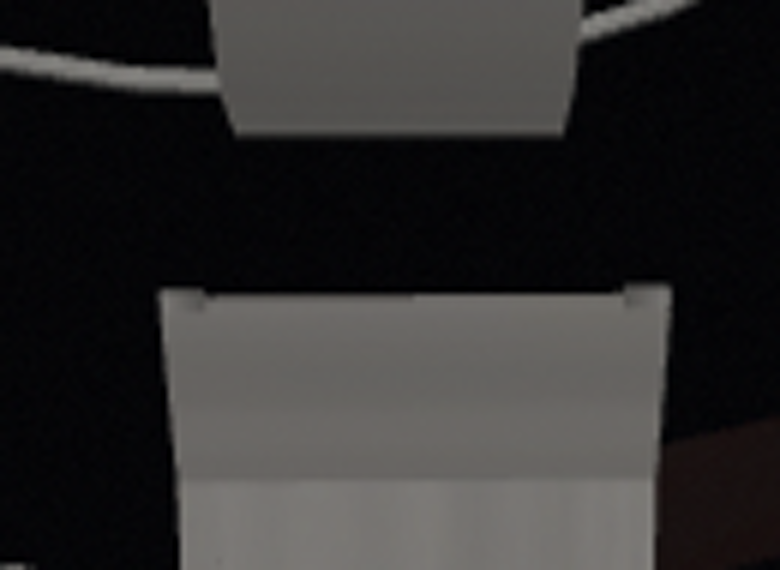

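View pics/s10.png

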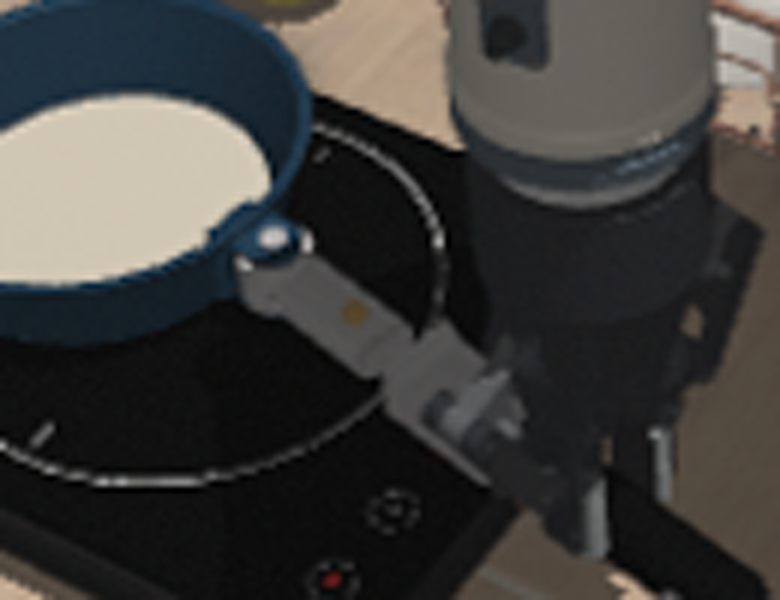

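```bash
python3 - <<'E'
from h import *
from rig import r
c=r.get_calibration('wrist');q=r.sense();p=q['eef_pos'];R=rot(q['tcp_rot'])
f=lambda x,y:(205+(x-2.5)/6,(y-2.5)/6)
def T(u,z): return R.T@(onz(c,u,z)-p)
for v,a,b,z in((0,210,582,75),(85,221,578,75),(133,236,565,74)):print((T(f(a,v),z)+T(f(b,v),z))[:2]/2,'w',(T(f(b,v),z)-T(f(a,v),z))[1])
az=p[2]+6.1
for v,a,b,z in((290,160,670,az+15),(480,178,655,az+11)):print('lip',(T(f(a,v),z)+T(f(b,v),z))[:2]/2,'w',(T(f(b,v),z)-T(f(a,v),z))[1])
# automatic edges
w=cv2.cvtColor(cv2.imread('pics/w10.png'),cv2.COLOR_BGR2GRAY).astype(float)
for v in (1,4,8,12,16,20,49,55,62,70,85,100,115,130,150,165):
    row=w[v-1:v+2].mean(0);m=np.where(row[225:325]>45)[0]+225
    if len(m):
        g=np.diff(row);l=220+np.argmax(g[220:260]);rr=290+np.argmin(g[290:325]);print(v,l,rr,(l+rr)/2)
E
```

```text
[113.63578054   0.46297408] w 21.5929755772989
[109.28792839   0.64981637] w 20.954064961573813
[107.01257486   0.68834681] w 19.578394934821112
lip [97.02181157  1.58536056] w 28.805456875764822
lip [87.37029922  1.64085389] w 28.533750128855846
1 239 301 270.0
4 239 310 274.5
8 240 300 270.0
12 222 300 261.0
16 241 299 270.0
20 242 298 270.0
49 231 316 273.5
55 231 315 273.0
62 232 315 273.5
70 232 314 273.0
85 234 313 273.5
100 234 313 273.5
115 235 313 274.0
130 235 312 273.5
150 236 311 273.5
165 253 311 282.0
```

The stub tip is about 10 mm ahead of the mouth and 0.9 mm to one side, and parallel. I'll correct that and approach slowly.

Emit:
carry_out(rows="0.15 0.1 -0.03 0 0;0.15 0.1 0 0 0;0.15 0.08 0 0 0;0.15 0.05 0 0 0;0.15 0 0 0 0")

```text
clock: 17.25
eef_pos: [362.7, 329.8, 62.4]
tcp_rot: [-3.142, -0.0, -0.226]
contact_force: [0.3, -1.0, -1.9]
opening: 0.261
```

```bash
python3 look.py 11
```

```text
17.35 [362.50571407 329.81031086  62.35502387] [ 3.14151912e+00  9.56990944e-05 -2.26357134e-01] [ 0.33735878  0.0077262  -1.64039693] [0.02454549 0.00403063 0.0508213 ] 0.26042396161743503
{'intrinsics': array([[335.26457641,   0.        , 275.52069762],
       [  0.        , 335.26457641, 215.72743623],
       [  0.        ,   0.        ,   1.        ]]), 'position': array([437.11446607, 310.40554599, 208.93214654]), 'rotation': array([-3.04947342e-01,  9.20545387e-05, -1.79717319e+00])}
```

View pics/w11c.png

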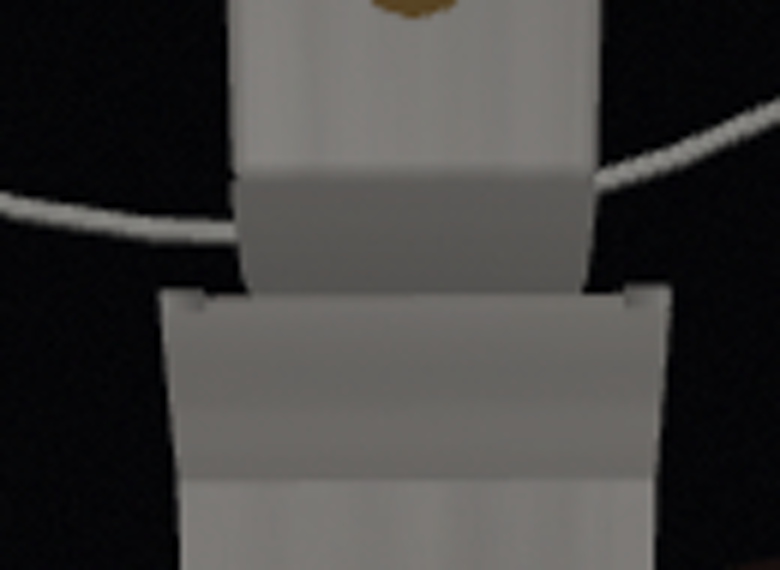

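View pics/s11.png

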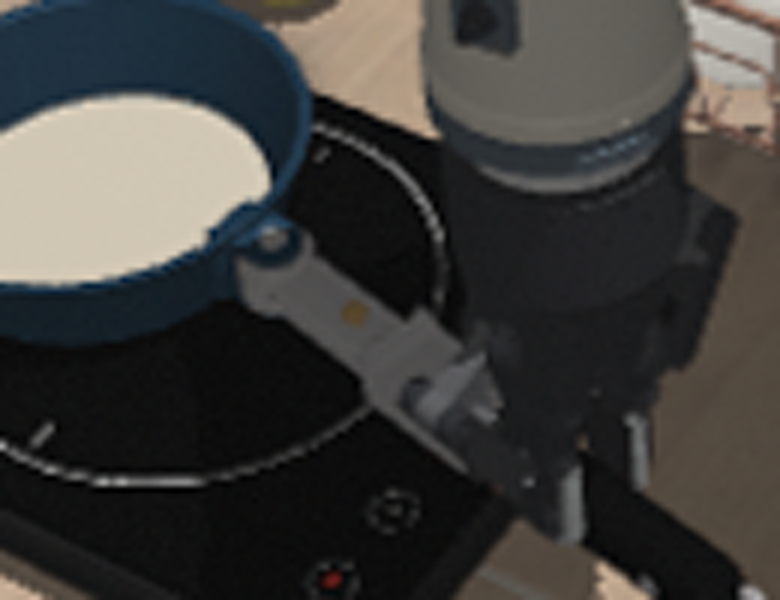

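The stub centre (u≈416 in the crop) is now aligned with the mouth centre (415), and the tip is at the mouth. I'll feel forward from here.

Emit:
carry_out(rows="0.15 0.06 0 0 0;0.15 0.06 0 0 0;0.15 0 0 0 0")

```text
clock: 17.73
eef_pos: [366.2, 329.1, 62.4]
tcp_rot: [-3.142, -0.0, -0.226]
contact_force: [-0.7, 0.1, -2.0]
opening: 0.261
```

Emit:
carry_out(rows="0.15 0.06 0 0 0;0.15 0.06 0 0 0;0.15 0 0 0 0")

```text
clock: 18.1
eef_pos: [369.8, 328.3, 62.4]
tcp_rot: [-3.141, -0.0, -0.226]
contact_force: [0.1, -1.0, -1.9]
opening: 0.257
```

Emit:
carry_out(rows="0.15 0.08 0 0 0;0.15 0.08 0 0 0;0.15 0 0 0 0")

```text
clock: 18.48
eef_pos: [374.5, 327.2, 62.4]
tcp_rot: [-3.141, -0.0, -0.226]
contact_force: [0.9, 0.3, -1.9]
opening: 0.254
```

```bash
python3 look.py 12
```

```text
18.575 [374.2364764  327.11806142  62.37332196] [ 3.14155403e+00  7.82380889e-05 -2.26442619e-01] [-0.57464176  0.97711388 -1.04715629] [ 0.06489851 -0.00256435 -0.00032183] 0.25763353022262986
{'intrinsics': array([[335.26457641,   0.        , 275.52069762],
       [  0.        , 335.26457641, 215.72743623],
       [  0.        ,   0.        ,   1.        ]]), 'position': array([448.91888773, 307.7493249 , 208.97836343]), 'rotation': array([-3.04830478e-01,  2.24866515e-04, -1.79717880e+00])}
```

View pics/w12c.png

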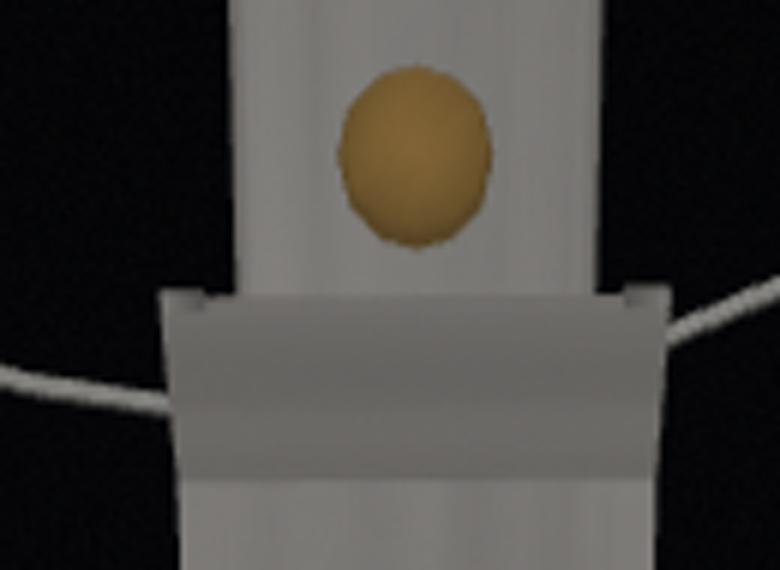

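View pics/s12.png

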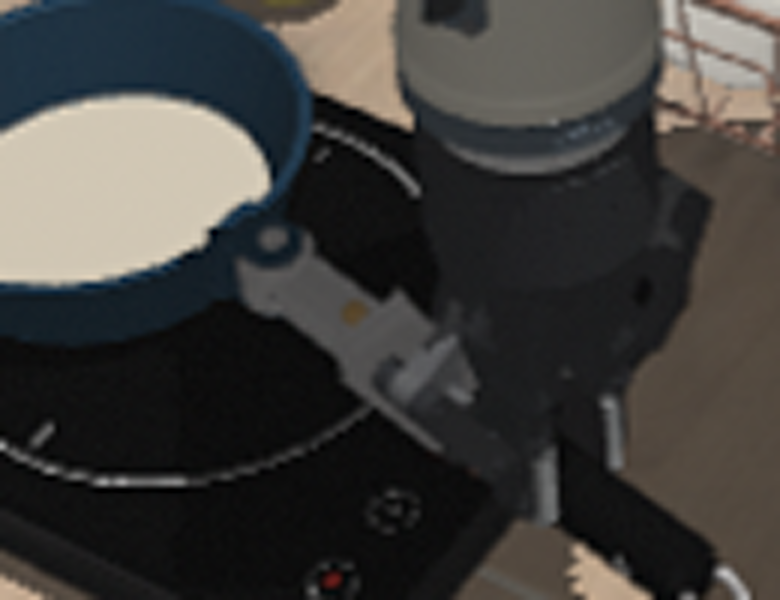

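The socket is about 12 mm on, with the button centred at u=415 in the crop and no side force. I'll continue over the button.

Emit:
carry_out(rows="0.15 0.06 0 0 0;0.15 0.06 0 0 0;0.15 0.06 0 0 0;0.15 0 0 0 0")

```text
clock: 19.08
eef_pos: [379.7, 326.0, 62.4]
tcp_rot: [-3.141, -0.0, -0.226]
contact_force: [-0.3, 0.8, -1.4]
opening: 0.26
```

Emit:
carry_out(rows="0.15 0.06 0 0 0;0.15 0.06 0 0 0;0.15 0.06 0 0 0;0.15 0 0 0 0")

```text
clock: 19.58
eef_pos: [384.9, 324.7, 62.4]
tcp_rot: [-3.142, -0.0, -0.226]
contact_force: [-1.2, -0.0, 0.5]
opening: 0.262
```

Emit:
carry_out(rows="0.15 0.06 0 0 0;0.15 0.06 0 0 0;0.15 0.06 0 0 0;0.15 0 0 0 0")

```text
clock: 20.08
eef_pos: [390.8, 323.7, 62.6]
tcp_rot: [-3.141, -0.001, -0.226]
contact_force: [0.3, -0.6, 0.3]
opening: 0.258
```

```bash
python3 look.py 13
```

```text
20.175 [390.64626648 323.71689143  62.55997739] [-3.14085219e+00 -8.81356467e-04 -2.26271704e-01] [ 0.80739827 -0.33473587  1.21213494] [-0.10156602 -0.30988044 -0.00679322] 0.25794193467091325
{'intrinsics': array([[335.26457641,   0.        , 275.52069762],
       [  0.        , 335.26457641, 215.72743623],
       [  0.        ,   0.        ,   1.        ]]), 'position': array([465.07922576, 304.25189665, 209.22739639]), 'rotation': array([-3.03893397e-01,  8.50805885e-04, -1.79695674e+00])}
```

View pics/w13c.png

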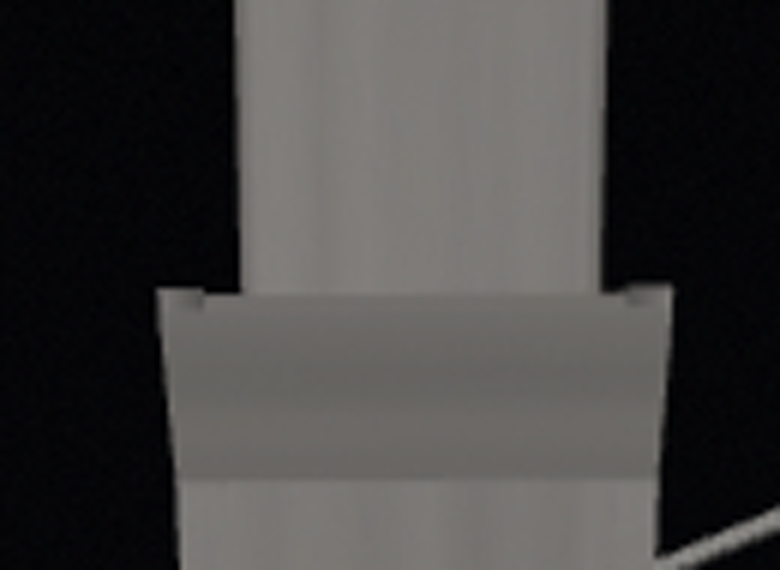

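View pics/s13.png

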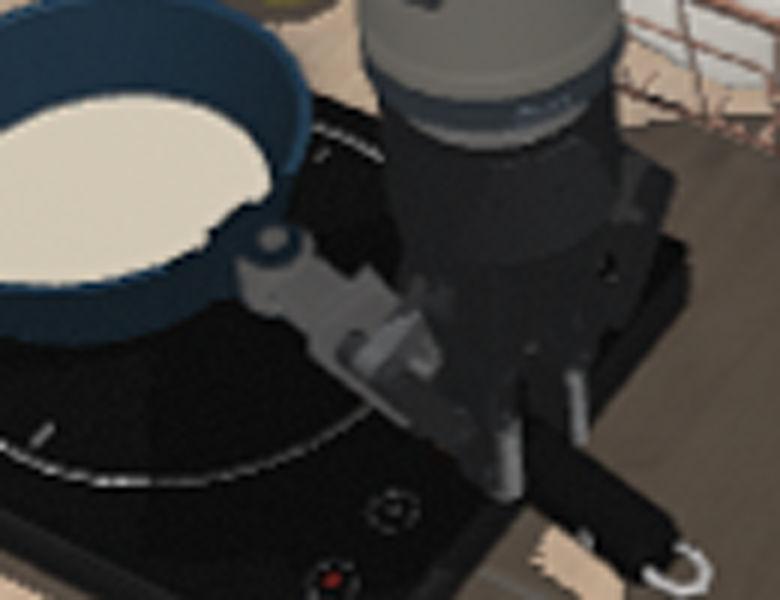

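Emit:
carry_out(rows="0.15 0.06 0.01 0 0;0.15 0.06 0 0 0;0.15 0.06 0 0 0;0.15 0 0 0 0")

```text
clock: 20.68
eef_pos: [395.5, 322.0, 62.4]
tcp_rot: [-3.142, -0.0, -0.226]
contact_force: [1.2, 0.4, 0.7]
opening: 0.258
```

Emit:
carry_out(rows="0.15 0.06 0 0 0;0.15 0.06 0 0 0;0.15 0.06 0 0 0;0.15 0 0 0 0")

```text
clock: 21.18
eef_pos: [400.8, 320.8, 62.4]
tcp_rot: [-3.141, -0.0, -0.226]
contact_force: [-0.6, 0.2, 1.3]
opening: 0.254
```

```bash
python3 look.py 14
```

```text
21.275 [400.76148598 320.83769638  62.44501643] [-3.14135133e+00 -4.13762402e-04 -2.26284625e-01] [ 0.28269869 -0.86663536  1.68248815] [-0.14300005 -0.3605261  -0.02383446] 0.2583751345318757
{'intrinsics': array([[335.26457641,   0.        , 275.52069762],
       [  0.        , 335.26457641, 215.72743623],
       [  0.        ,   0.        ,   1.        ]]), 'position': array([475.18951026, 301.40236466, 209.00645941]), 'rotation': array([-3.04638481e-01,  2.54185648e-04, -1.79706101e+00])}
```

View pics/w14.png

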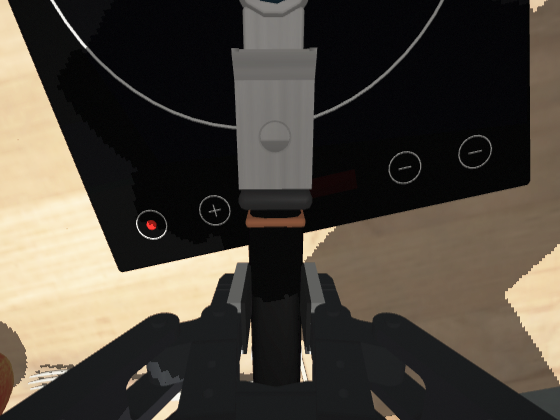

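View pics/s14.png

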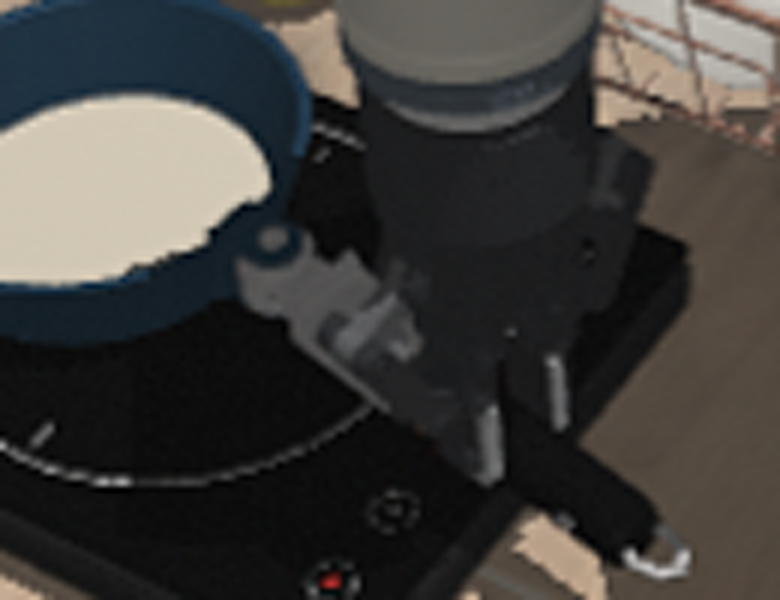

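```bash
python3 - <<'E'
from h import *
from rig import r
c=r.get_calibration('wrist');q=r.sense();R=rot(q['tcp_rot']);p=q['eef_pos']
w=cv2.imread('pics/w14.png');crop(w,225,0,100,160,5,'pics/w14d.png')
for v in(12,14,16):print(v,R.T@(onz(c,(274,v),79)-p))
E
```

```text
12 [108.8878122    1.6644822  -16.51033346]
14 [108.28595191   1.66371927 -16.5105823 ]
16 [107.68219063   1.66295394 -16.51083193]
```

View pics/w14d.png

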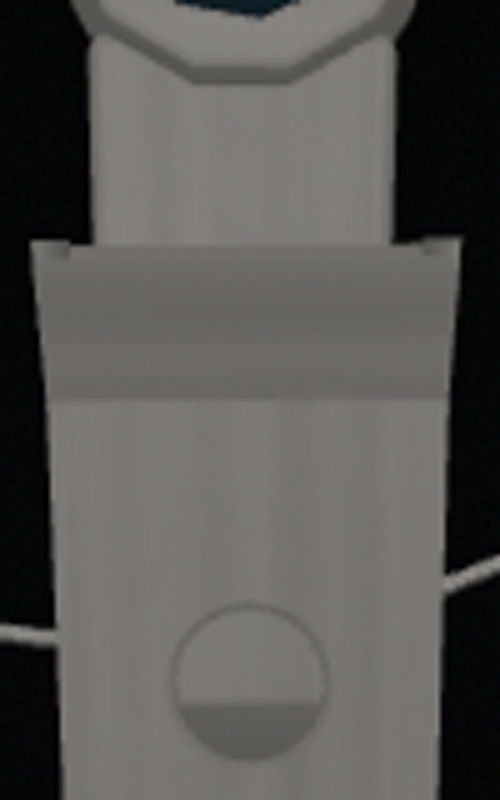

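Emit:
carry_out(rows="0.15 0.05 0 0 0;0.15 0.05 0 0 0;0.15 0.05 0 0 0;0.15 0 0 0 0")

```text
clock: 21.78
eef_pos: [405.1, 319.8, 62.4]
tcp_rot: [-3.141, -0.0, -0.226]
contact_force: [0.1, -0.1, 1.3]
opening: 0.26
```

Emit:
carry_out(rows="0.15 0.05 0 0 0;0.15 0.05 0 0 0;0.15 0 0 0 0")

```text
clock: 22.15
eef_pos: [408.1, 319.2, 62.4]
tcp_rot: [-3.141, -0.0, -0.226]
contact_force: [-0.2, 0.2, 1.0]
opening: 0.263
```

```bash
python3 - <<'E'
from h import *
from rig import r
w=r.grab_frame('wrist');crop(w,225,0,100,160,5,'pics/w15d.png');q=r.sense();print(q['eef_pos'],q['contact_force'])
E
```

```text
[408.06407983 319.14755256  62.42476933] [ 2.05230203 -1.62998176  1.51239901]
```

View pics/w15d.png

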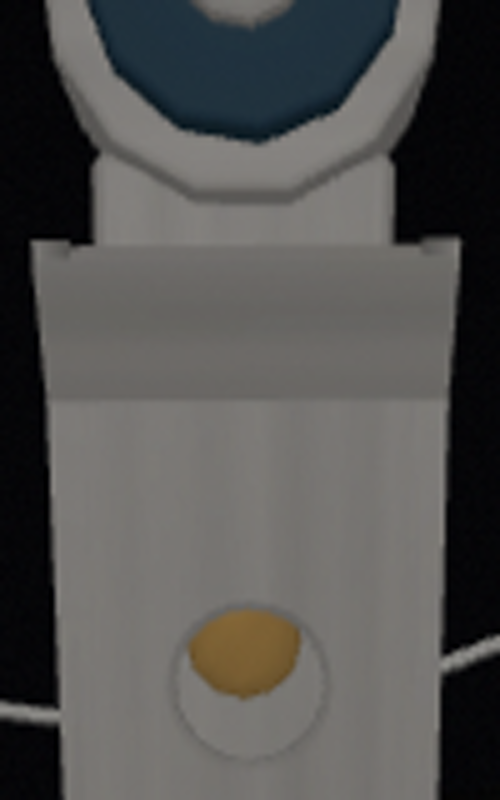

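The button is coming into the hole (centre about (275,130) in the full image), with about 4 mm still to go.

Emit:
carry_out(rows="0.15 0.04 0 0 0;0.15 0.04 0 0 0;0.15 0 0 0 0")

```text
clock: 22.58
eef_pos: [410.0, 318.4, 62.2]
tcp_rot: [3.141, 0.0, -0.226]
contact_force: [0.9, 0.1, -1.7]
opening: 0.258
```

```bash
python3 - <<'E'
from h import *
from rig import r
w=r.grab_frame('wrist');crop(w,225,0,100,160,5,'pics/w16d.png');q=r.sense();print(q['eef_pos'],q['contact_force'])
E
```

```text
[410.01795737 318.46789389  62.1957733 ] [ 1.15006659 -0.15658169 -2.11967834]
```

View pics/w16d.png

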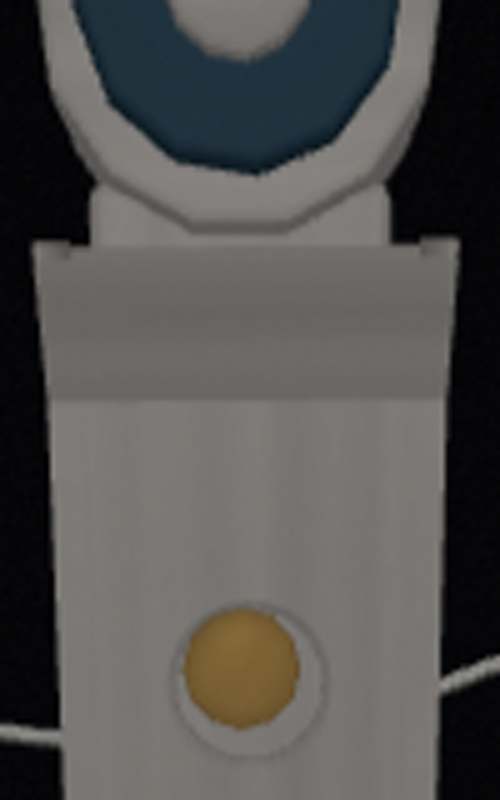

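Emit:
carry_out(rows="0.15 0.02 0 0 0;0.15 0.02 0 0 0;0.15 0 0 0 0")

```text
clock: 23.0
eef_pos: [411.2, 318.2, 62.3]
tcp_rot: [3.141, 0.0, -0.226]
contact_force: [-0.2, 0.5, -2.0]
opening: 0.258
```

```bash
python3 - <<'E'
from h import *
from rig import r
w=r.grab_frame('wrist');crop(w,225,0,100,160,5,'pics/w17d.png');q=r.sense();print(q['eef_pos'],q['contact_force'],q['wrist_torque'])
s=r.grab_frame('side');crop(s,100,240,180,140,4,'pics/s17.png');cv2.imwrite('pics/sd17.png',s)
E
```

```text
[411.22194642 318.27611617  62.33452948] [-0.39706577  0.14112023 -2.64777829] [ 0.0105815   0.08399384 -0.03345808]
```

View pics/w17d.png

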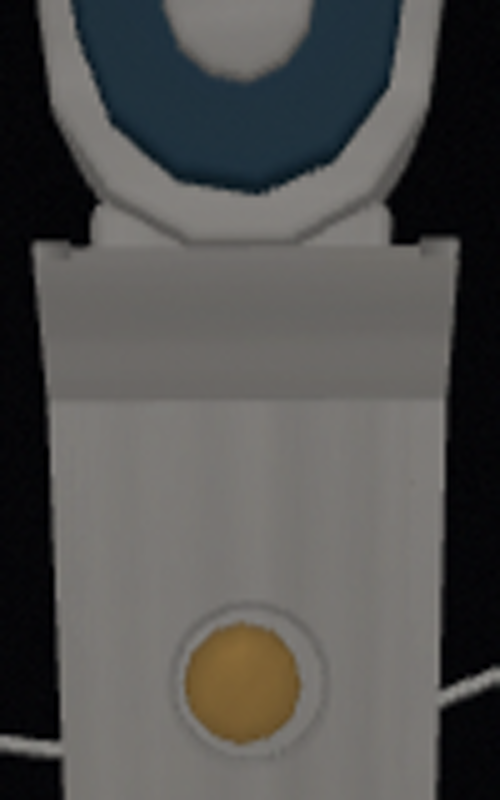

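View pics/s17.png

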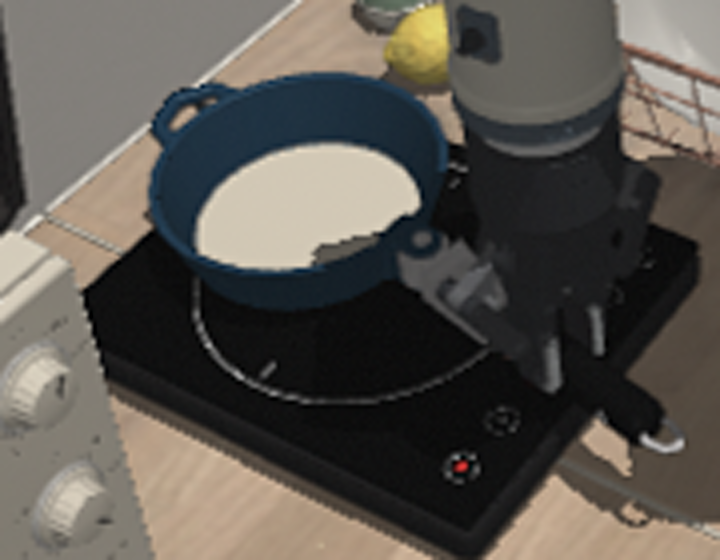

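The button stands up and centred in the hole at crop (242,683), and the mouth is against the knuckle within about 1 mm. One more gentle nudge to confirm it is home.

Emit:
carry_out(rows="0.15 0.02 0 0 0;0.15 0 0 0 0")

```text
clock: 23.35
eef_pos: [411.6, 318.1, 62.3]
tcp_rot: [3.141, 0.001, -0.226]
contact_force: [-3.2, 0.7, -2.8]
opening: 0.26
```

```bash
python3 - <<'E'
from m import *
from rig import r
w=r.grab_frame('wrist');crop(w,225,0,100,160,5,'pics/w18d.png');q=r.sense();print(q['eef_pos'],q['contact_force'])
t=r.grab_frame('top');cv2.imwrite('pics/t18.png',t);crop(t,110,140,100,125,5,'pics/t18c.png')
E
```

```text
[411.54686557 318.14446332  62.31416334] [-2.00863143 -0.06219439 -1.66421326]
```

View pics/w18d.png

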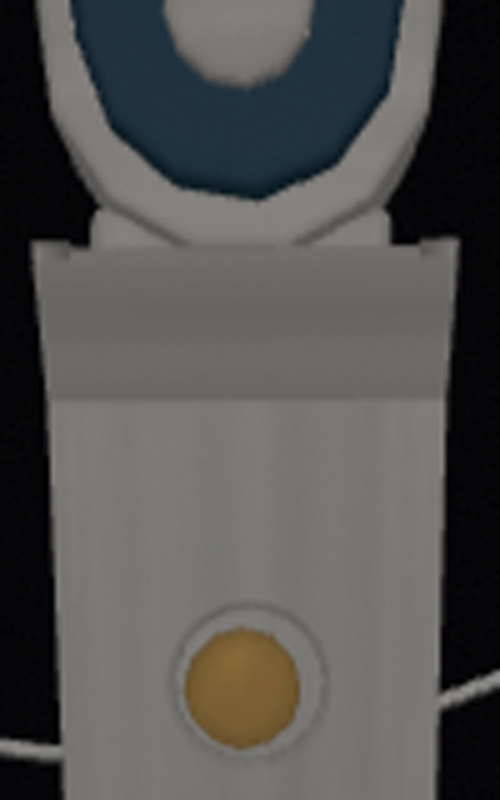

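View pics/t18c.png

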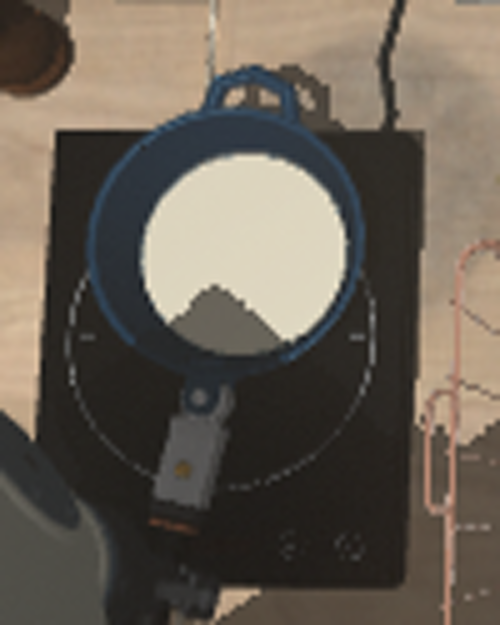

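```bash
python3 - <<'E'
from m import *
from rig import r
ct=r.get_calibration('top');cs=r.get_calibration('side')
q=lambda x,y:(110+(x-2)/5,140+(y-2)/5)
L=onz(ct,q(87,337),40);Rr=onz(ct,q(358,337),40);print('marks',L,Rr,(L+Rr)/2)
# side marks from span crop (4x, o=110,240)
w=lambda x,y:(110+(x-1.5)/4,240+(y-1.5)/4)
a=onz(cs,w(228,369),40);b=onz(cs,w(414,183),40);print('side marks',a,b,(a+b)/2)
t=cv2.imread('pics/top0.png').astype(int)
# ring: local bright on black by tophat
g=cv2.cvtColor(cv2.imread('pics/top0.png'),cv2.COLOR_BGR2GRAY)
th=cv2.morphologyEx(g,cv2.MORPH_TOPHAT,np.ones((5,5),np.uint8)).astype(float)
P=[];W=[]
for v in range(190,245):
  for u in range(120,190):
    if th[v,u]>25 and g[v,u]<190:
      X=onz(ct,(u,v),40)
      d=np.hypot(X[0]-562,X[1]-297)
      if 88<d<102 : P.append(X)
P=np.array(P);print(len(P),circ(P),circ(P,95))
import json
E
```

```text
marks [562.23892422 380.83368111  40.        ] [563.73048932 211.8538401   40.        ] [562.98470677 296.3437606   40.        ]
side marks [564.41697115 379.39956208  40.        ] [563.55673581 213.68564395  40.        ] [563.98685348 296.54260302  40.        ]
98 (array([562.82509117, 297.26884911,  94.85695871]), 90, np.float64(0.7261463446374417)) (array([562.99326631, 297.26218922]), 90, np.float64(0.7272414313402932))
```

It's home: a light 2–3 N stop, the pan unmoved and the button up. The ring centre is about (563,297), so I'll pull back along the handle.

Emit:
carry_out(rows="0.15 -0.03 0 0 0;0.15 -0.06 0 0 0;0.15 -0.1 0 0 0;0.15 -0.13 0 0 0;0.15 -0.15 0 0 0;0.15 -0.15 0 0 0;0.15 -0.15 0 0 0;0.15 -0.15 0 0 0;0.15 -0.15 0 0 0;0.15 -0.12 0 0 0;0.15 -0.08 0 0 0;0.15 0 0 0 0")

```text
clock: 24.95
eef_pos: [376.7, 327.5, 63.0]
tcp_rot: [-3.139, -0.003, -0.226]
contact_force: [7.7, -2.2, -4.0]
opening: 0.255
```

```bash
cat > pan.py <<'E'
from m import *
from rig import r
import sys
n=sys.argv[1]
ct=r.get_calibration('top');cs=r.get_calibration('side')
t=r.grab_frame('top');s=r.grab_frame('side');cv2.imwrite(f'pics/t{n}.png',t);cv2.imwrite(f'pics/sd{n}.png',s)
crop(t,110,140,100,125,5,f'pics/t{n}c.png');crop(s,100,240,180,140,4,f'pics/s{n}c.png')
def meas(t,s):
    hsv=cv2.cvtColor(t,cv2.COLOR_BGR2HSV)
    k=cv2.inRange(hsv,(15,5,95),(40,90,255));z=np.zeros_like(k);z[160:225,130:185]=k[160:225,130:185]
    cn,_=cv2.findContours(z,cv2.RETR_EXTERNAL,cv2.CHAIN_APPROX_NONE);cn=max(cn,key=len)[:,0]
    P=[onz(ct,u,45) for u in cn];print('cream',circ(P),'r61.7',circ(P,61.7))
    for nm,im,c,(x0,y0,x1,y1) in(('top',t,ct,(118,148,192,232)),('side',s,cs,(125,245,225,335))):
        hsv=cv2.cvtColor(im,cv2.COLOR_BGR2HSV);m=cv2.inRange(hsv,(98,100,45),(122,255,255));z=np.zeros_like(m);z[y0:y1,x0:x1]=m[y0:y1,x0:x1]
        cn,_=cv2.findContours(z,cv2.RETR_EXTERNAL,cv2.CHAIN_APPROX_NONE);cn=np.vstack([q[:,0] for q in cn if len(q)>15])
        P=[onz(c,u,86) for u in cn];print(nm,'rim',circ(P),'r85',circ(P,83.5))
print('before');meas(cv2.imread('pics/top0.png'),cv2.imread('pics/side0.png'))
print('now');meas(t,s)
q=r.sense();print(q['clock'],q['eef_pos'],q['tcp_rot'],q['contact_force'],q['wrist_torque'],q['opening'])
E
python3 pan.py 20
```

```text
before
cream (array([614.93746701, 284.0092442 ,  62.56668204]), 106, np.float64(0.8983554732788249)) r61.7 (array([614.82939644, 284.00807588]), 98, np.float64(0.9381611857198245))
top rim (array([658.56742708, 294.36587753,  65.45712996]), 18, np.float64(0.7674204330557859)) r85 (array([642.69716463, 303.23790129]), 18, np.float64(0.760252553145929))
side rim (array([613.79277055, 284.99436357,  82.12581028]), 155, np.float64(0.8073348727858981)) r85 (array([614.45922159, 284.33695487]), 125, np.float64(0.9916318109388795))
now
cream (array([582.43173796, 290.04139474,  62.35561371]), 117, np.float64(0.8952699064390574)) r61.7 (array([582.28896495, 290.0921676 ]), 112, np.float64(0.9505307472780891))
top rim (array([582.10829913, 280.90845722,  89.97036536]), 65, np.float64(0.8689904571408646)) r85 (array([581.05381832, 287.93913759]), 80, np.float64(0.6829585238423876))
side rim (array([582.32565909, 290.6236729 ,  82.42018446]), 155, np.float64(0.8937388767006705)) r85 (array([582.37871168, 290.30141263]), 141, np.float64(1.0548690284569155))
25.05 [376.64629808 327.51138572  62.93125249] [-3.13913354e+00 -3.11898702e-03 -2.25718482e-01] [ 7.46884693 -2.07529957 -3.23714912] [-0.19961314 -1.05588715 -0.04802424] 0.25762969244164613
```

View pics/t20c.png

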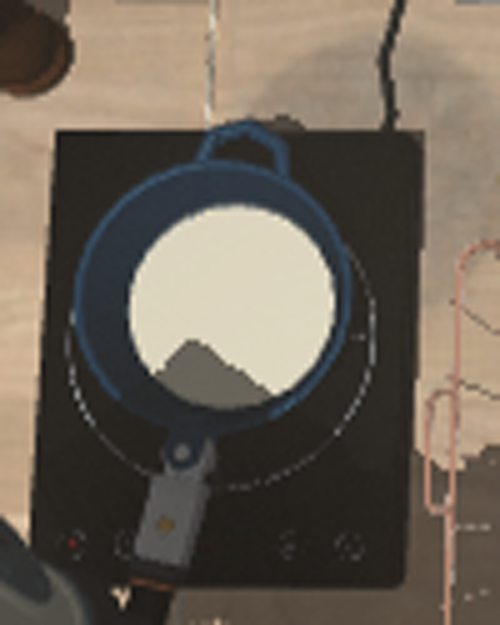

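View pics/s20c.png

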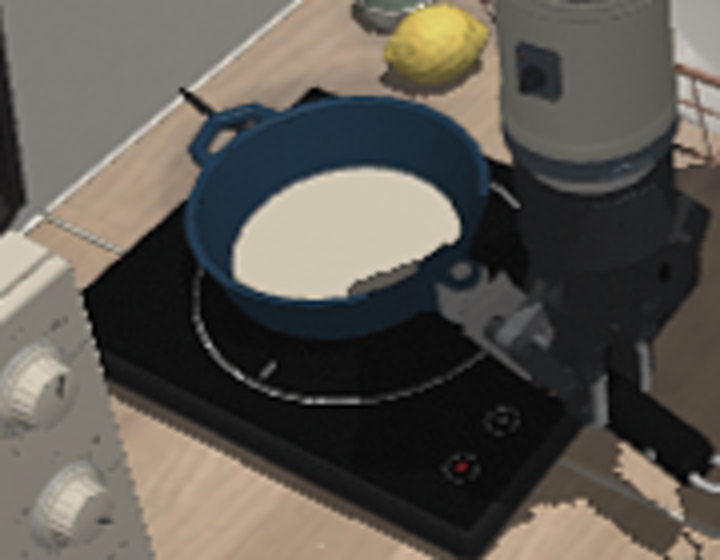

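The pan moved from (614.8,284) to (582.3,290.2). About (−19,+7) is left, so I'll pull on with some sideways bias.

Emit:
carry_out(rows="0.15 -0.04 -0.03 0 0;0.15 -0.07 -0.04 0 0;0.15 -0.07 -0.04 0 0;0.15 -0.07 -0.04 0 0;0.15 -0.07 -0.04 0 0;0.15 -0.07 -0.04 0 0;0.15 -0.06 -0.03 0 0;0.15 0 0 0 0")

```text
clock: 26.05
eef_pos: [365.3, 338.1, 62.9]
tcp_rot: [-3.139, -0.003, -0.226]
contact_force: [7.0, -2.2, -3.1]
opening: 0.258
```

```bash
python3 pan.py 21 | sed -n '/now/,$p'
```

```text
now
cream (array([569.89939008, 293.63886988,  62.28917695]), 113, np.float64(0.9375253849734476)) r61.7 (array([569.66809552, 293.64564693]), 109, np.float64(0.9741785865920023))
top rim (array([568.86974898, 293.57951394,  81.59788063]), 204, np.float64(0.7629003960327295)) r85 (array([566.6878496, 294.1516403]), 158, np.float64(1.1374739677492134))
side rim (array([570.14730129, 294.52691463,  82.19528787]), 156, np.float64(0.8796781359845639)) r85 (array([569.7098794 , 294.01783925]), 133, np.float64(1.0411675891973937))
26.15 [365.31923356 338.0700758   62.92094164] [-3.13917536 -0.00317602 -0.22575051] [ 8.30327078 -1.54381032 -2.87688165] [-0.29026847 -1.08984349 -0.01695747] 0.2528092165637379
```

Emit:
carry_out(rows="0.15 -0.05 -0.05 0 0;0.15 -0.06 -0.05 0 0;0.15 -0.06 -0.05 0 0;0.15 -0.05 -0.04 0 0;0.15 -0.03 -0.03 0 0;0.15 0 0 0 0")

```text
clock: 26.9
eef_pos: [359.3, 345.9, 62.8]
tcp_rot: [-3.14, -0.003, -0.226]
contact_force: [7.9, -3.2, -2.1]
opening: 0.26
```

```bash
python3 pan.py 22 | sed -n '/now/,$p'
```

```text
now
cream (array([562.99552479, 296.57848361,  62.10032326]), 93, np.float64(0.968364028642621)) r61.7 (array([563.17764679, 296.57479353]), 93, np.float64(1.0296033699039315))
top rim (array([561.72755202, 296.28445828,  81.49239956]), 158, np.float64(0.7035034080880751)) r85 (array([560.30529445, 298.17933411]), 131, np.float64(1.0150765032899345))
side rim (array([563.2869936 , 297.26793162,  82.23549571]), 141, np.float64(0.8765336610937013)) r85 (array([562.43437963, 296.39849319]), 121, np.float64(0.8582029582788993))
27.0 [359.26161078 345.85276079  62.83649012] [-3.13983222e+00 -2.81927908e-03 -2.25914620e-01] [ 7.07123965 -2.81628601 -2.44324138] [-0.46047187 -1.11971993 -0.13104758] 0.2612055623600336
```

View pics/t22c.png

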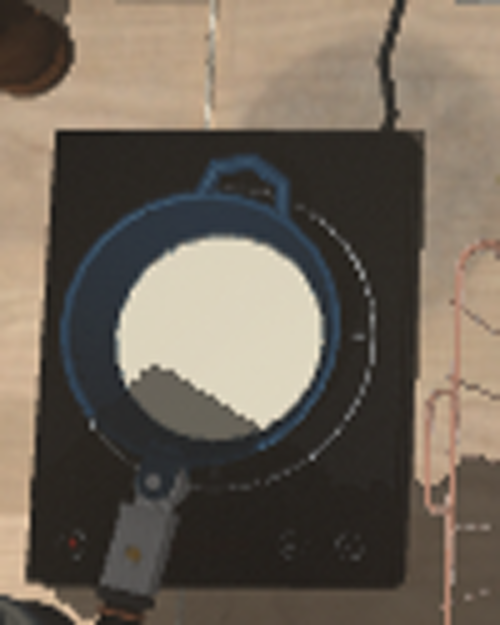

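View pics/s22c.png

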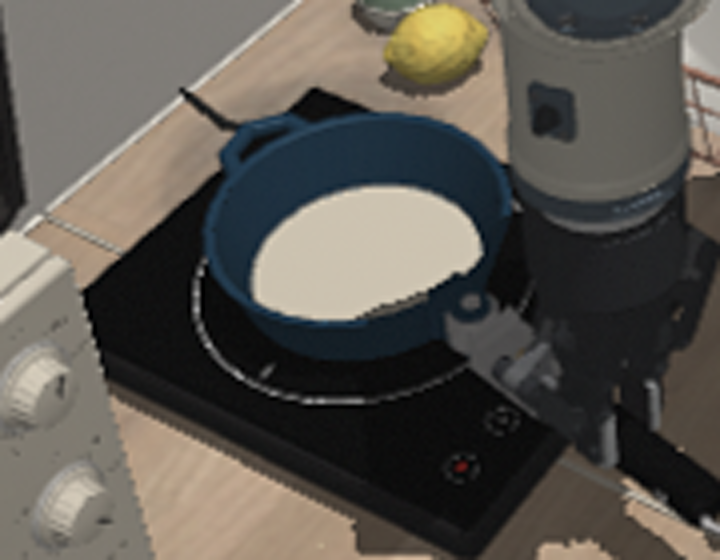

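The pan now stands at about (563.1,296.7) against the ring's (563,297), and the views agree. I'll relax the pull before opening.

Emit:
carry_out(rows="0.15 0.03 0 0 0;0.15 0 0 0 0")

```text
clock: 27.25
eef_pos: [359.3, 345.6, 62.7]
tcp_rot: [-3.14, -0.001, -0.226]
contact_force: [5.8, -2.3, -2.3]
opening: 0.254
```

```bash
python3 pan.py 23 | sed -n '/now/,$p'; python3 - <<'E'
from h import *
from rig import r
w=r.grab_frame('wrist');cv2.imwrite('pics/w23.png',w)
E
```

```text
now
cream (array([562.97321042, 296.57207648,  62.09339862]), 92, np.float64(0.971311064148446)) r61.7 (array([563.11380248, 296.53107553]), 93, np.float64(1.0467397429955516))
top rim (array([561.78041282, 296.30720537,  81.51833349]), 168, np.float64(0.6834660766953801)) r85 (array([560.26822814, 298.31545404]), 150, np.float64(1.0444116519339801))
side rim (array([563.28699361, 297.26793162,  82.2354957 ]), 141, np.float64(0.8765336613540041)) r85 (array([562.43437963, 296.39849319]), 121, np.float64(0.8582029582678318))
27.35 [359.33220206 345.55287054  62.66798428] [-3.14051219e+00 -1.54574684e-03 -2.26020940e-01] [ 5.89851545 -2.40692514 -2.20947836] [-0.30666365 -0.89909944 -0.06378643] 0.2550099461898196
```

View pics/w23.png

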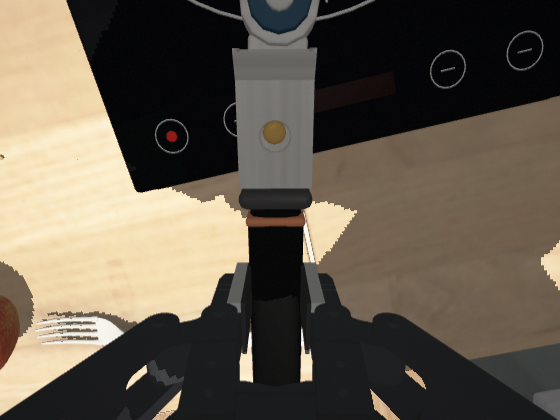

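Emit:
carry_out(rows="0.15 0.03 0 0 0;0.15 0.02 0 0 0;0.15 0 0 0 0")

```text
clock: 27.78
eef_pos: [359.6, 344.9, 62.3]
tcp_rot: [3.141, 0.0, -0.226]
contact_force: [0.9, 0.7, -2.2]
opening: 0.26
```

Emit:
carry_out(rows="0.15 0.03 0 0 0;0.15 0 0 0 0")

```text
clock: 28.02
eef_pos: [360.6, 344.6, 62.3]
tcp_rot: [3.141, 0.0, -0.226]
contact_force: [1.1, 0.3, -2.3]
opening: 0.261
```

```bash
python3 - <<'E'
from h import *
from rig import r
w=r.grab_frame('wrist');crop(w,225,0,100,160,5,'pics/w24d.png');q=r.sense();print(q['eef_pos'],q['contact_force'],q['wrist_torque'])
E
```

```text
[360.5592115  344.63109201  62.28891385] [-1.31601563 -0.14479727 -2.56450035] [0.00676592 0.03422517 0.06155217]
```

View pics/w24d.png

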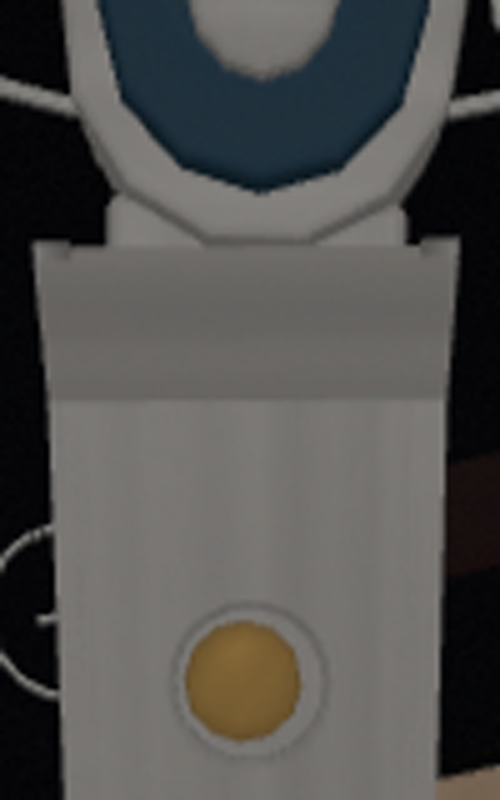

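The handle is home with the button centred at (242,680) in the crop, and the force is near zero. I'll open and retreat upward.

Emit:
carry_out(rows="0.3 0 0 0 0;0.4 0 0 0 0;0.55 0 0 0 0;0.6 0 0 0 0;0.6 0 0 0 0;0.6 0 0 -0.3 0;0.6 0 0 -0.6 0;0.6 0 0 -1 0;0.6 0 0 -1 0;0.6 0 0 -1 0;0.6 0 0 -1 0;0.6 0 0 0 0", newtons=20)

```text
clock: 29.58
eef_pos: [361.9, 345.8, 212.1]
tcp_rot: [-3.137, -0.003, -0.226]
contact_force: [0.0, -0.6, 0.1]
opening: 0.602
```

Emit:
carry_out(rows="0.6 -0.8 0 -0.8 0;0.6 -0.8 0 -0.8 0;0.6 0 0 -0.8 0;0.6 0 0 0 0")

```text
clock: 30.08
eef_pos: [314.2, 356.1, 282.3]
tcp_rot: [-3.139, -0.001, -0.226]
contact_force: [-0.2, -0.0, 0.7]
opening: 0.599
```

```bash
python3 pan.py 25 | sed -n '/now/,$p'; python3 - <<'E'
from h import *
from rig import r
w=r.grab_frame('wrist');cv2.imwrite('pics/w25.png',w)
E
```

```text
now
cream (array([1535.92901672,  297.92674328,  834.5671261 ]), 118, np.float64(1.9947438326326619)) r61.7 (array([756.58173748, 292.92390863]), 73, np.float64(1.6062431179866368))
top rim (array([561.64608039, 296.24010419,  81.53149432]), 138, np.float64(0.733070905409909)) r85 (array([559.52214771, 297.27981962]), 125, np.float64(0.9469317254101393))
side rim (array([564.40124553, 297.00377904,  81.86967858]), 115, np.float64(0.9220283476079204)) r85 (array([562.52879854, 296.75416423]), 99, np.float64(0.9429623967896381))
30.175 [313.74420822 355.11585806 280.38025772] [ 3.14072608e+00  4.44686179e-04 -2.26389332e-01] [0.49563927 0.73006804 0.10594129] [ 0.00119796  0.01304962 -0.04918276] 0.598462453517036
```

View pics/w25.png

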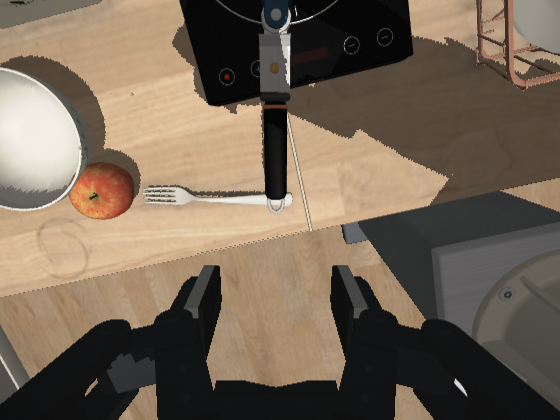

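View pics/sd25.png

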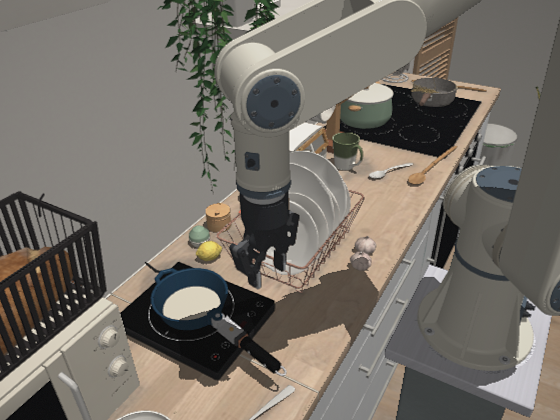

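View pics/t25c.png

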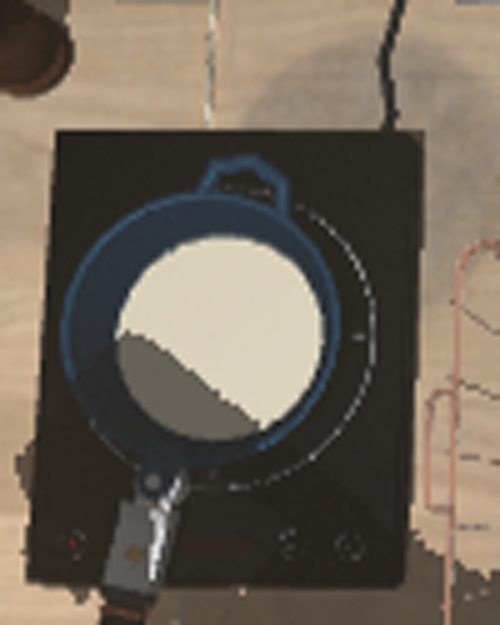

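The handle is attached with the brass button visible at (274,68) in the wrist view. The pan sits exactly where it did before release: cream disc at (115–323, 235–440) in the top crop. The gripper is clear, so I'll hand in.

```bash
python3 -c "
from rig import r
print(r.sign_off())"
```

```text
the job is handed in; nothing more can be done
None
```

The job is handed in, at about 30 s of the 72 s allowed. The handle is on the stub and locked, the skillet stands in the ring, and the gripper is open and clear.

- **Grasp:** My first grasp closed above the handle, because the fingertips turned out to be level with the reported TCP rather than 22 mm ahead of it. Nothing was touched. I found this in the side and wrist views and gripped lower.
- **Fitting:** I lined the socket up with the skewed stub by eye and slid it on in small steps. The wrist force never read above about 3 N. The mouth met the knuckle with a light stop, and the button came up centred in the hole. The pan looked unmoved in the top view.
- **Placing:** I drew the pan to (563.1, 296.7) mm, against a ring centre of about (563, 297), with 7–8 N on the wrist while pulling. I then eased the pull, checked the handle was still home with the button up, and let go.
- **Last checks:** After release the side view gave between (562.5, 296.8) and (564.4, 297.0), and the top-view rim about (561.6, 296.2). These agree to about 2 mm. The fixed-radius rim fit from the top gave (559.5, 297.3); it has run off by 2–3 mm throughout, so I did not rely on it.
- **Failed check:** The fit to the cream inside failed in that last picture because the arm's shadow lay across it. By eye its outline was in the same pixels as before release.

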